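Compress a valve spring and hold it for the collets

ROBOT

A 7-joint arm with a two-finger parallel gripper is mounted at the origin on a cart in front of the work surface, level with it; the furniture and walls round the work are solid. World frame = base frame: x ahead of the robot, y to its left, z up, the work surface at z = 0. Lengths are in m, angles in rad, forces in N, time in s.
With the tool pointing down it reaches from about 0.4 to 0.85 m from the base axis. Payload 4.5 kg.
Tool frame: the origin (TCP) lies on the centre line of the jaws, within the pads' length; the fingertips stand 11 mm ahead of it and the grasp point (between the pads) lies 8 mm behind it; z points along the fingers, y is the line along which they close (so a half turn about z gives the same grasp; the last joint's range is limited). The gripper opens to 88 mm and grips with 3 to 60 N. Pads are 18 mm wide; open, the fingers measure 123 mm over their backs; the gripper's body (75 mm by 187 mm) begins 45 mm behind the grasp point.
Start: joints at [1.158, 0.689, -0.195, 1.565, 0.157, 0.902, -0.215], TCP at [0.27, -0.564, 0.25] pointing down, gripper open.
Joint ranges: [-3.01, 3.01], [-0.46, 2.08], [-1.47, 1.51], [0.13, 2.56], [-1, 4.14], [0.04, 2.09], [-2.66, 2.66]. Speed limits (rad/s): [2.57, 2.57, 3.14, 3.14, 3.14, 3.14, 3.14].

INTERFACE

Orientations are given as a unit quaternion [x, y, z, w].
In Python, from plant import * gives the robot as it stands. The module is installed in compiled form; this text tells all that it offers.
- The arm moves only by the tool send_rows, never from a script. Its argument "motion" is a list of rows, each an object of numbers: "x", "y", "z": the shift along the tool's x, y, z in cm; "rx", "ry", "rz": the turn, a rotation vector about the tool's x, y, z in rad; "jaw": the finger opening in cm, from 0 to 8.81. In form: [{"x": .., "y": .., "z": .., "rx": .., "ry": .., "rz": .., "jaw": ..}, ...]. A call has exactly 5 rows; each row shifts and turns the commanded pose from where the row before left it, along the tool's axes as they then stand; what a row does not reach is not made up. A row lasts 1/10 s, in which the tool goes at most 50 mm and 8.59 degrees, less where a joint would pass 70% of its speed; a pose out of reach is approached as far as the arm can. A call is refused whole if a number of a shift passes 5 or a number of a turn 0.15, either way. A call with a gripper value outside its range is refused whole. The fingers move at their own pace and stop on an object; "grip_force" is the grip in N (left out, the last holds). Time passes only in rows, so rows that do not move let the fingers close, or fill a call up. It gives the time, the measured TCP pose, the force, the opening and the grip force at its end, in the units of the state.
- get_state(): the state, without advancing time (a new reading comes with each control period).
- snapshot(name): name is "scene" or "top"; returns a dict with "img" (420x560x3 uint8, red, green, blue), "vertical_fov" (degrees; the focal length in pixels is half the picture's height over the tangent of half this angle, whatever the lens; pixels are square), "cx", "cy" (the principal point, pixels), "extrinsics" (4x4, takes a point from camera to world coordinates). Camera axes: x right, y up, looking along -z (the intrinsics and any distortion apply to the point x, -y, -z); pixel columns grow to the right and rows downward; lengths in m; the calibration is good to about 2 mm. A picture is of the moment at which its call begins. There is no depth.
- finish_job(): hands the job in; it is judged then, once.
The state is a dict: "clock": time; "q": joint angles; "qd": joint speeds; "joint_torque": joint torques, N m; "tool_pos": TCP position; "eef_rot": TCP orientation; "contact_force": force on the tool from outside, world axes, zero at the start; "moment": the same for the moment, N m; "opening": opening from 0.0 (shut) to 1.0 (fully open); "finger_force": force on a finger pad.
Only numpy, scipy, OpenCV 4.12 (cv2) and the standard library are available. Lean on these libraries where they do the work, as an engineer would, in place of code of your own. Each camera call takes 0.05 s, during which the arm holds its last target. There are 200 camera calls.

TASK

A valve-spring compressor is set up on the cylinder head and its clamp screw is only finger-tight: with the slotted screwdriver, turn that screw clockwise until it stops, then stand the screwdriver back in its hole in the wooden block and let go of it. Only then press the compressor's lever down with the fingers until the lever is level - the spring cap is then 8 mm down and the collets stand free; never drive it on down to its end, where the spring is coil-bound - and keep pressing: the program finishes while the hand holds the lever level, so that a mate can pick out the collets. Do not touch the screw with the fingers, and leave the piston, the parts dish and the steel cup where they are.

Things in the scene. Friction and masses are not known exactly. Their poses are not given: they have to be found in the camera images.
- cylinder_head: Fixed finned aluminium cylinder head on a plywood board (x -84..116, y -53..97 mm). Origin on the table under the stem of the valve that carries the compressor; z up. At y = 0: lever paddle x = -110 mm, stem 0, lever pivot +40 (107 mm high, axis y), clamp screw +75. Deck top z = 64 mm, pivot cheeks to 118 mm; a second valve spring at y = +46, 117 mm high.
- lever: Dark steel lever of the compressor: forked bar 14 mm wide, ending in a flat grooved paddle (46 mm along the lever x 30 mm across, 8 mm thick), 150 mm from pivot to paddle centre. Origin at the pivot. At rest it slopes up by 0.20 rad towards the paddle, which stands in free air.
- lever_hinge (a joint): Lever angle, rad: 0 at rest (sprung up against a stop), grows as the paddle is pressed down, 0.20 = level, 0.30 = end stop (coil-bound). 0.025 rad is 1 mm at the spring cap and 3.75 mm at the paddle: level is 8 mm of cap, 30 mm of paddle. It takes about 7.5 N at the paddle to start, 12.5 N at level, 15 N at the end stop; let go, it springs back.
- lever_pad (a point): Centre of the paddle's top face, where to press. It moves with the lever: 143 mm above the table at rest, 113 mm when the lever is level; it swings in the vertical plane through the lever.
- clamp_screw: Captive steel cheese-head screw of the compressor's foot, upright: head 22 mm across, top 81 mm above the table, one straight slot right across it, 3.6 mm wide (5.2 mm at the bevelled mouth), 4.8 mm deep. z up; the slot runs along its own x axis, which turns with the screw. The foot's cheeks begin 24 mm from its axis; free air above.
- screw_slot (a point): Centre of the screw's top face, on its axis, level with the slot's mouth; x axis along the slot.
- clamp_screw_turn (a joint): Turn of the clamp screw, rad, growing clockwise seen from above; starts between 0 and 0.2, tight against its stop at 1.25. It stays where it is left; turning it takes about 0.05 N m. The blade has about 0.15 rad of play in the slot before it bites.
- driver: Loose slotted screwdriver, 145 mm long, 0.11 kg, upright in the wooden block. Origin at the blade tip, z up along it to the handle. Blade 14 mm wide along its x, 2.2 mm thick along y, flat for 10 mm; shank 8.4 mm thick; round shoulder 29 mm across at 64 to 68 mm from the tip, resting on the block; black square handle 26 x 26 mm (faces square to x and y) from 68 to 138 mm, butt to 145 mm.
- driver_grip (a point): Centre of the screwdriver's square handle, on its axis, 106 mm above the blade tip: where to grip it (closing across either pair of flat sides).
- stand: Fixed drilled block of brown wood, 60 (x) x 110 (y) x 74 mm high. Origin under its centre on the table, z up. Three short dark hex keys stick up to 11 mm out of its top in its +y half.
- stand_hole (a point): Centre of the mouth of the screwdriver's hole in the block's top, 74 mm above the table, at x = 0, y = -24 mm of the block: upright, 20 mm across, bevelled mouth, 70 mm deep; the screwdriver stands in it with its shoulder on the block and its tip 64 mm below the mouth.
- piston: Loose engine piston standing crown up, 68 mm across, 59 mm high; to be left alone. Origin under its centre.
- dish: Loose round steel parts dish, 106 mm across, 24 mm high; to be left alone. Origin under its centre.
- cup: Loose steel cup, 70 mm across, 55 mm high; to be left alone. Origin under its centre.

How it is judged:
By the outcome, as a careful person would: the job done as asked, in the order asked, and still so for the second after the job is handed in, while the arm keeps its last pose, push and grip.
It also fails if it takes over 58 s, if anything falls off the work surface, if the arm or the gripper's body presses on something with over 40 N, if the wrist force passes 120 N, or if a joint passes its speed limit or range.

## Working session

There is one attempt and no reset: what is moved stays moved. The work goes in short steps, Python scripts to look and compute and a tool call to move; the robot and the scene stay as the last step left them, time stands still between calls to the robot, and variables do not carry over. Pictures are saved under pics/ and viewed, at most 10 in all, crops included, and the job is handed in when it is done.

Besides the shell and the picture viewer there is one more tool, called as name(argument=value, ...) on one line, values as JSON. send_rows: Moves the arm, as the interface text tells. Its arguments: {"type":"object","properties":{"motion":{"type":"array"},"grip_force":{"type":"number"}},"required":["motion"]}

```bash
mkdir -p pics; python3 - <<'E'
from plant import *
import cv2,numpy as np
for n in("scene","top"):
    s=snapshot(n); cv2.imwrite(f"pics/{n}0.png",s["img"][:,:,::-1]); print(n,{k:v for k,v in s.items() if k!="img"})
    np.savez(f"{n}0.npz",**s)
print(get_state())
E
```

```text
scene {'vertical_fov': 56.003797751296425, 'cx': 281.28471052511867, 'cy': 208.76761271513274, 'extrinsics': array([[-0.88911539,  0.23204661, -0.3944974 ,  0.11372524],
       [-0.45766562, -0.44323021,  0.7707718 ,  1.0160355 ],
       [ 0.00400182,  0.86585296,  0.50028256,  0.72117989],
       [ 0.        ,  0.        ,  0.        ,  1.        ]])}
top {'vertical_fov': 46.346090463204554, 'cx': 274.15070154844693, 'cy': 217.09815863160577, 'extrinsics': array([[-0.02430928,  0.99652471, -0.07967159,  0.48202289],
       [-0.99967882, -0.02480241, -0.00520567,  0.08527248],
       [-0.00716363,  0.07951945,  0.99680757,  1.3234366 ],
       [ 0.        ,  0.        ,  0.        ,  1.        ]])}
{'clock': 0.1, 'q': array([ 1.15786317,  0.68988868, -0.19449235,  1.56621621,  0.1572794 ,
        0.90248786, -0.21510103]), 'qd': array([ 1.23751129e-03, -2.01483084e-03, -3.28933439e-05, -3.06462295e-03,
        9.89373869e-04,  7.22113141e-04, -2.51593340e-04]), 'joint_torque': array([-2.74147933e-03, -5.28494954e+01, -1.27152644e+00, -1.53834218e+01,
       -5.26591949e-02,  2.08978767e-03,  4.43163219e-05]), 'tool_pos': array([ 0.26973614, -0.56320414,  0.24900299]), 'eef_rot': array([ 9.75152688e-01,  2.21532356e-01, -2.35804724e-04, -7.71697556e-04]), 'contact_force': array([ 0.37302864, -0.40473921, -0.69418534]), 'moment': array([-0.00242853,  0.04686727,  0.00651244]), 'finger_force': 0.0, 'opening': 1.0003459816049542}
```

View pics/scene0.png

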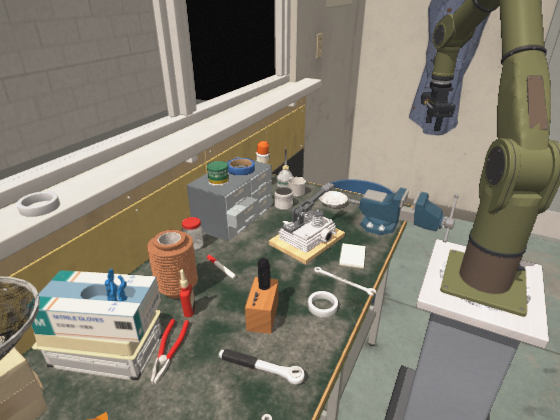

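View pics/top0.png

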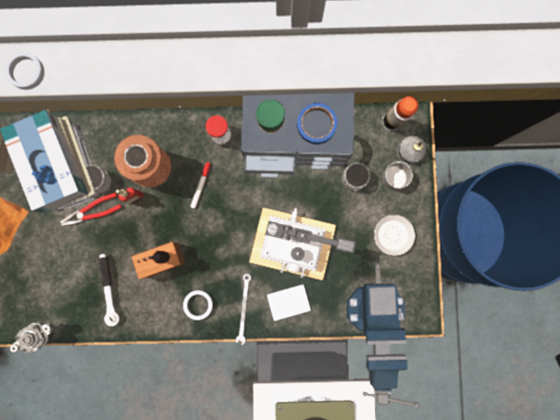

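The top view shows the head's board at about (293,243) with the paddle at (345,245), the block at (157,260), and image right is world -y. The scene view shows the block at (262,305) with the driver handle at (264,273), and the head at (307,232). Next I'll enlarge these areas.

```bash
cat > h.py <<'E'
import numpy as np,cv2
def proj(s,P):
    E=s["extrinsics"];f=210/np.tan(np.radians(float(s["vertical_fov"]))/2)
    p=(np.atleast_2d(P)-E[:3,3])@E[:3,:3]
    return np.c_[s["cx"]+f*p[:,0]/-p[:,2], s["cy"]+f*p[:,1]/p[:,2]]
def ray(s,u,v):
    E=s["extrinsics"];f=210/np.tan(np.radians(float(s["vertical_fov"]))/2)
    d=E[:3,:3]@np.array([(u-s["cx"])/f,-(v-s["cy"])/f,-1.]);return E[:3,3],d/np.linalg.norm(d)
def onz(s,u,v,z):
    o,d=ray(s,u,v);return o+d*(z-o[2])/d[2]
def tri(rs):
    A=0;b=0
    for o,d in rs:
        M=np.eye(3)-np.outer(d,d);A=A+M;b=b+M@o
    return np.linalg.solve(A,b)
def crop(img,x,y,w,h,k): return cv2.resize(img[y:y+h,x:x+w],None,fx=k,fy=k,interpolation=cv2.INTER_CUBIC)
def load(n): return dict(np.load(n))
E
python3 - <<'E'
from h import *
t=load("top0.npz");s=load("scene0.npz")
a=crop(t["img"],240,195,130,95,6)
cv2.imwrite("pics/c1.png",a[:,:,::-1])
b=crop(t["img"],122,225,80,60,5);c=crop(s["img"],235,250,80,90,5);d=crop(s["img"],262,175,90,85,4)
o=np.zeros((600,800,3),np.uint8);o[:300,:400]=b;o[:450,400:800]=c;o[300:300+300,:360]=d[:300]
cv2.imwrite("pics/c2.png",o[:,:,::-1])
E
```

```text
(no output)
```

View pics/c1.png

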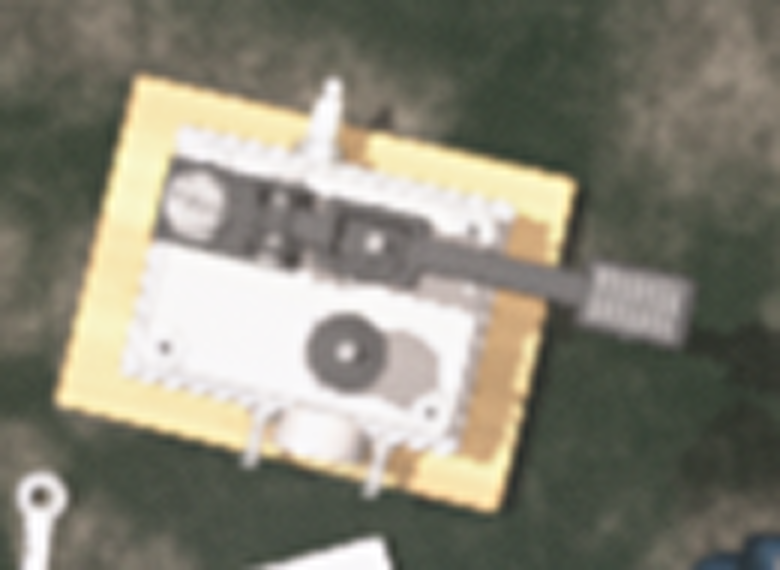

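View pics/c2.png

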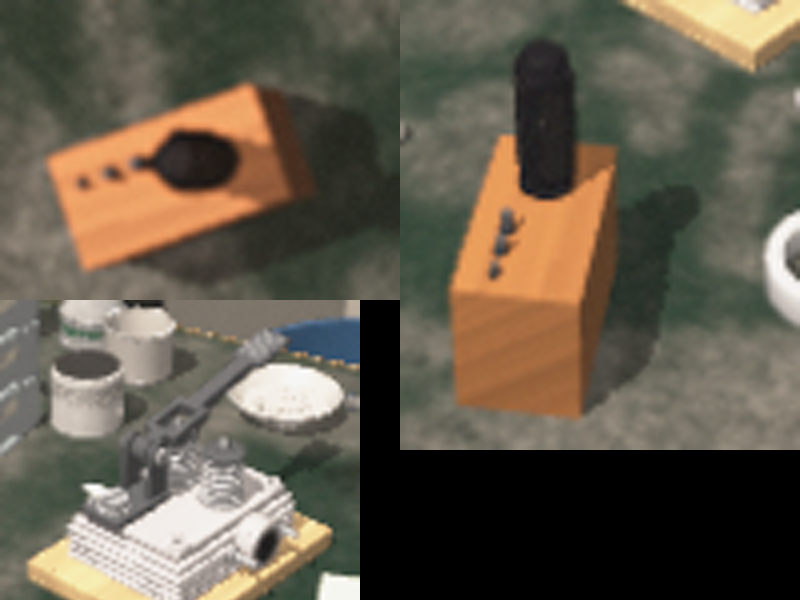

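Crop c1 shows the screw head at crop (195,204), stem (373,242) and paddle (636,304), with the slot running roughly left to right. Crop c2 shows the block's top corners at (47,160), (252,84), (292,198) and (85,270), with the driver in the right (‑y) half and the hex keys on the left.

```bash
python3 - <<'E'
from h import *
t=load("top0.npz");s=load("scene0.npz")
np.set_printoptions(precision=4,suppress=True)
C=lambda x,y,x0,y0,k:(x0+(x+.5)/k-.5,y0+(y+.5)/k-.5)
T=lambda x,y:C(x,y,240,195,6)
sc=onz(t,*T(195,204),.081);pd=onz(t,*T(636,304),.143)
# stem top: lever crossing; unknown z -> 0.117
st=onz(t,*T(373,242),.117)
print("screw",sc,"stem",st,"pad",pd,"d",np.linalg.norm((sc-pd)[:2]))
v=sc-pd;print("yaw head from screw-pad",np.degrees(np.arctan2(v[1],v[0])))
bc=[onz(t,*T(*p),.018) for p in((137,77),(578,180),(497,512),(57,404))]
bc=np.array(bc);print("board corners",bc[:,:2],np.linalg.norm(np.diff(bc,axis=0),axis=1))
B=lambda x,y:C(x,y,122,225,5)
k=np.array([onz(t,*B(*p),.074) for p in((47,160),(252,84),(292,198),(85,270))])
S=lambda x,y:C(x-400,y,235,250,5)
k2=np.array([onz(s,*S(*p),.074) for p in((450,292),(503,137),(617,150),(580,303))])
for kk in(k,k2):
    print("block",kk[:,:2].tolist(),kk.mean(0),np.linalg.norm(np.diff(kk,axis=0),axis=1))
# scene vs top
ys=(k[0]+k[3]-k[1]-k[2])[:2];ys/=np.linalg.norm(ys);print("block y ang",np.degrees(np.arctan2(ys[1],ys[0])),"hole",k.mean(0)[:2]-.024*ys)
ys=(k2[0]+k2[3]-k2[1]-k2[2])[:2];ys/=np.linalg.norm(ys);print("block y ang",np.degrees(np.arctan2(ys[1],ys[0])),"hole",k2.mean(0)[:2]-.024*ys)
print("butt",onz(t,*B(205,158),.15),onz(s,*S(545,50),.152), "shoulder scene", onz(s,*S(546,180),.076))
D=lambda x,y:C(x,y-300,262,175,4)
print("screw tri",onz(s,*D(104,510),.081), "pad scene",onz(s,*D(265,347),.143))
def dark(sn,x,y,w,h):
    m=(sn["img"][y:y+h,x:x+w].max(2)<50).astype(np.uint8);return m
m=dark(t,145,245,40,25);print(m.tolist().__str__().replace("], [","\n").replace(", ",""))
E
```

```text
screw [0.5522 0.0977 0.081 ] stem [0.5328 0.0248 0.117 ] pad [ 0.5043 -0.0783  0.143 ] d 0.18244120176251422
yaw head from screw-pad 74.77524266993407
board corners [[ 0.6131  0.1228]
 [ 0.5623 -0.0719]
 [ 0.4168 -0.0313]
 [ 0.4689  0.1614]] [0.2013 0.151  0.1996]
block [[0.49016975445054767, 0.45830326501896], [0.526249338223826, 0.3535783944359976], [0.4679007514094956, 0.3336893819882673], [0.43410484794908566, 0.439064665578606]] [0.4796 0.3962 0.074 ] [0.1108 0.0616 0.1107]
block [[0.491085534826125, 0.46016395201958316], [0.5249735023983801, 0.35509929087961256], [0.4693636360213485, 0.3374110538421403], [0.4351340730332506, 0.43890244480569085]] [0.4801 0.3979 0.074 ] [0.1104 0.0584 0.1071]
block y ang 108.39618631570497 hole [0.4872 0.3734]
block y ang 108.25139084401044 hole [0.4877 0.3751]
butt [0.4888 0.36   0.15  ] [0.4899 0.3712 0.152 ] shoulder scene [0.4887 0.3753 0.076 ]
screw tri [0.5513 0.1188 0.081 ] pad scene [ 0.5021 -0.0742  0.143 ]
[[0000000000000000000000000000000000000000
0000000000000000000000000000000000000000
0000000000000000000000000000000000000000
000000
[... 197 characters left out ...]
1
0000000000011111111111000000000000000001
0000000000110111111111100000000000000001
0000000000100011111111110000000000000001
0000000000000001111111110000000000000001
0000000110000001111111110000000000000001
0000000001000011111111110000000000000001
0000000000110111111111100000000000000000
0000000000111111111111000000000000000000
0000000000011111111110000000000000000000
0000000000000000000000000000000000000000
0000000000000000000000000000000000000000
0000000000000000000000000000000000000000
0000000000000000000000000000000000000111
0000000000000000000000000000000000111111
0000000000000000000000000000000111111111
0000000000000000000000000000011111111111
0000000000000000000000000011111111111111]]
```

```bash
python3 - <<'E'
from h import *
t=load("top0.npz");s=load("scene0.npz")
g=lambda im,a,b:np.clip((im.astype(float)-a)/(b-a)*255,0,255).astype(np.uint8)
a=g(crop(t["img"],147,245,32,24,12),0,90);b=g(crop(s["img"],250,250,32,48,12),0,90)
c=g(crop(t["img"],262,218,32,24,12),60,255)
o=np.zeros((600,800,3),np.uint8);o[:288,:384]=a;o[300:588,:384]=c;o[:576,400:784]=b
cv2.imwrite("pics/c3.png",o[:,:,::-1])
E
```

```text
(no output)
```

View pics/c3.png

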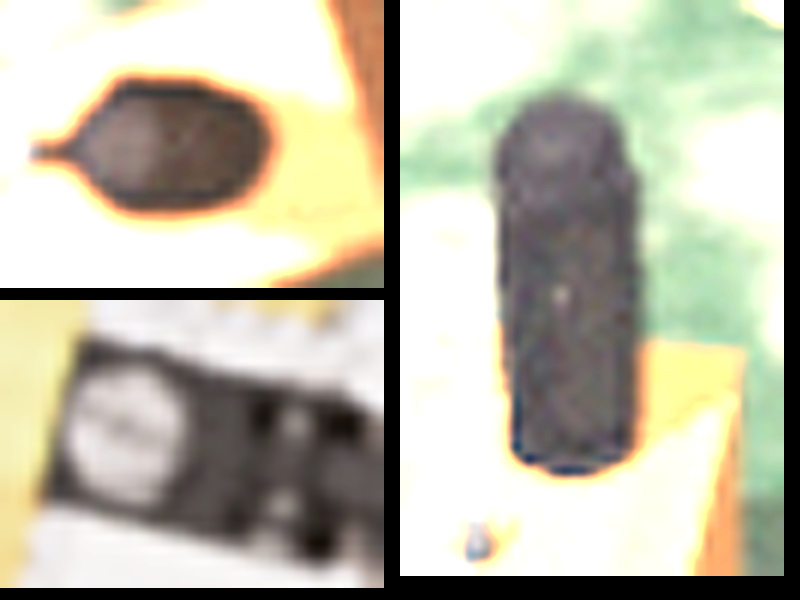

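The handle's flats look close to square with the scene camera. In the top view the shoulder's right end is at crop (270,145) and the butt tip at (75,150). The slot runs from (85,415) to (160,440), nearly along the head's axis. I'll check positions by projecting points and measure the slot angle.

```bash
python3 - <<'E'
from h import *
np.set_printoptions(precision=4,suppress=True)
t=load("top0.npz");s=load("scene0.npz")
X=np.array([.4875,.3742,0])
P=np.array([X+[0,0,z] for z in(.074,.078,.116,.148,.155)])
inv=lambda q,x0,y0,k:((q-[x0,y0]+.5)*k-.5)
print("top c3",inv(proj(t,P),147,245,12));print("scene c3",inv(proj(s,P),250,250,12)+[400,0])
# mask centroid in scene rows of the handle
m=s["img"][250:298,250:282].max(2)<55
for r in range(8,40,4): 
    c=np.where(m[r])[0]; 
    if len(c):print(r,c.min()+250,c.max()+250,len(c))
m=t["img"][245:269,147:179].max(2)<60
for c in range(3,26,2):
    r=np.where(m[:,c])[0]
    if len(r):print("col",c+147,r.min()+245,r.max()+245)
# slot
E=np.array([.5522,.0977,.081]);u,v=proj(t,E)[0];print(u,v)
I=crop(t["img"],262,218,32,24,10).mean(2);yy,xx=np.mgrid[:240,:320];U=262+(xx+.5)/10-.5;V=218+(yy+.5)/10-.5
lum=I>150
# head disk fit: bright blob near
n,l,st,ce=cv2.connectedComponentsWithStats((cv2.GaussianBlur(I,(0,0),3)>135).astype(np.uint8))
k=l[int((v-218+.5)*10)-25,int((u-262+.5)*10)];print(st[k],ce[k]/10+[262-.45,218-.45])
cu,cv_=(ce[k]/10+[262-.45,218-.45])
ins=np.hypot(U-cu,V-cv_)<3.6
w=np.clip(190-I,0,None)*ins;w=np.clip(np.percentile(I[ins],45)-I,0,None)*ins
mu=np.array([(w*U).sum(),(w*V).sum()])/w.sum();dU,dV=U-mu[0],V-mu[1]
c=np.array([[(w*dU*dU).sum(),(w*dU*dV).sum()],[0,(w*dV*dV).sum()]])
a=.5*np.arctan2(2*c[0,1],c[0,0]-c[1,1]);print("slot img deg",np.degrees(a),mu)
p,q=[onz(t,mu[0]+d*np.cos(a),mu[1]+d*np.sin(a),.081) for d in(-3,3)]
print("slot world deg",np.degrees(np.arctan2(*(p-q)[1::-1])),"disk centre",onz(t,cu,cv_,.081))
E
```

```text
top c3 [[209.7218 147.6587]
 [205.3481 147.6822]
 [162.3558 147.9133]
 [123.9992 148.1195]
 [115.3291 148.1661]]
scene c3 [[578.9155 438.7088]
 [578.5749 423.6079]
 [575.2667 276.9595]
 [572.3758 148.8105]
 [571.7301 120.1868]]
8 262 264 3
12 258 268 11
16 258 269 12
20 258 269 12
24 258 269 11
28 259 269 11
32 259 269 11
36 259 268 10
col 152 257 257
col 154 255 259
col 156 253 261
col 158 252 262
col 160 252 262
col 162 252 262
col 164 252 261
col 166 253 261
col 168 255 258
272.0886644892361 228.60208794815915
[    0     0   320   240 55247] [275.1313 228.859 ]
slot img deg -80.59353877074892 [277.2589 229.2477]
slot world deg 169.18309521451403 disk centre [0.5514 0.09   0.081 ]
```

```bash
cat >> h.py <<'E'
from scipy.spatial.transform import Rotation as Ro
def tgt(yawdeg): # tool down, tool-y axis at yawdeg
    y=np.array([np.cos(np.radians(yawdeg)),np.sin(np.radians(yawdeg)),0]);z=np.array([0,0,-1.]);return Ro.from_matrix(np.c_[np.cross(y,z),y,z])
def plan(st,p1,yaw,n,p0=None,R0=None):
    """n rows from the present pose to p1/yaw; shift first, then turn"""
    p=np.array(st["tool_pos"] if p0 is None else p0,float);R=Ro.from_quat(st["eef_rot"]) if R0 is None else R0
    dr=(R.inv()*tgt(yaw)).as_rotvec()/n;d=(np.array(p1)-p)/n
    for i in range(n):
        print(np.round(np.r_[R.inv().apply(d)*100,dr],3).tolist());R=R*Ro.from_rotvec(dr)
    return np.array(p1),tgt(yaw)
E
python3 - <<'E'
from h import *
from plant import *
t=load("top0.npz")
I=crop(t["img"],262,218,32,24,10).mean(2);yy,xx=np.mgrid[:240,:320];U=262+(xx+.5)/10-.5;V=218+(yy+.5)/10-.5
cu,cv_=272.1,228.6
for rad in(3.2,3.8):
    ins=np.hypot(U-cu,V-cv_)<rad
    w=np.clip(np.percentile(I[ins],35)-I,0,None)*ins
    mu=np.array([(w*U).sum(),(w*V).sum()])/w.sum();dU,dV=U-mu[0],V-mu[1]
    a=.5*np.arctan2(2*(w*dU*dV).sum(),(w*(dU**2-dV**2)).sum())
    p,q=[onz(t,mu[0]+d*np.cos(a),mu[1]+d*np.sin(a),.081) for d in(-3,3)]
    print("slot",np.degrees(a),mu,np.degrees(np.arctan2(*(p-q)[1::-1])))
s=get_state()
p,R=plan(s,[.45,-.25,.26],-20,8)
print();p,R=plan(s,[.4875,.3742,.26],18,14,p,R)
E
```

```text
slot 23.765533434842354 [272.23169226 228.3499377 ] 64.79760285797505
slot 24.031862540371918 [272.44324123 228.4384057 ] 64.53116034206613
[3.724, -2.557, -0.134, -0.0, -0.0, -0.097]
[3.954, -2.185, -0.134, -0.0, -0.0, -0.097]
[4.146, -1.793, -0.135, -0.0, -0.0, -0.097]
[4.3, -1.383, -0.136, -0.0, -0.0, -0.097]
[4.414, -0.961, -0.136, -0.0, -0.0, -0.097]
[4.486, -0.529, -0.137, -0.0, -0.0, -0.097]
[4.516, -0.093, -0.137, -0.0, -0.0, -0.097]
[4.504, 0.344, -0.137, -0.0, -0.0, -0.097]

[4.281, -1.273, 0.0, 0.0, 0.0, -0.047]
[4.337, -1.069, 0.0, 0.0, 0.0, -0.047]
[4.383, -0.862, 0.0, 0.0, 0.0, -0.047]
[4.418, -0.654, 0.0, 0.0, 0.0, -0.047]
[4.444, -0.444, 0.0, 0.0, 0.0, -0.047]
[4.461, -0.233, 0.0, 0.0, 0.0, -0.047]
[4.467, -0.022, 0.0, 0.0, 0.0, -0.047]
[4.463, 0.19, 0.0, 0.0, 0.0, -0.047]
[4.449, 0.401, 0.0, 0.0, 0.0, -0.047]
[4.425, 0.611, 0.0, 0.0, 0.0, -0.047]
[4.391, 0.82, 0.0, 0.0, 0.0, -0.047]
[4.347, 1.027, 0.0, 0.0, 0.0, -0.047]
[4.293, 1.232, 0.0, 0.0, 0.0, -0.047]
[4.23, 1.434, 0.0, 0.0, 0.0, -0.047]
```

send_rows(motion=[{"x": 3.7, "y": -2.6, "z": -0.15, "rz": -0.1, "jaw": 6}, {"x": 4.0, "y": -2.2, "z": -0.15, "rz": -0.1, "jaw": 6}, {"x": 4.1, "y": -1.8, "z": -0.15, "rz": -0.1, "jaw": 6}, {"x": 4.3, "y": -1.4, "z": -0.15, "rz": -0.1, "jaw": 6}, {"x": 4.4, "y": -1.0, "z": -0.15, "rz": -0.1, "jaw": 6}])

```text
schema error: expected keys x, y, z, rx, ry, rz, jaw
```

send_rows(motion=[{"x": 4.5, "y": -0.5, "z": -0.15, "rz": -0.1, "jaw": 6}, {"x": 4.5, "y": -0.1, "z": -0.15, "rz": -0.1, "jaw": 6}, {"x": 4.5, "y": 0.3, "z": -0.15, "rz": -0.1, "jaw": 6}, {"x": 4.3, "y": -1.2, "rz": -0.05, "jaw": 6}, {"x": 4.3, "y": -1.1, "rz": -0.05, "jaw": 6}])

```text
schema error: expected keys x, y, z, rx, ry, rz, jaw
```

send_rows(motion=[{"x": 4.4, "y": -0.9, "rz": -0.05, "jaw": 6}, {"x": 4.4, "y": -0.6, "rz": -0.05, "jaw": 6}, {"x": 4.4, "y": -0.4, "rz": -0.05, "jaw": 6}, {"x": 4.5, "y": -0.2, "rz": -0.05, "jaw": 6}, {"x": 4.5, "y": 0, "rz": -0.05, "jaw": 6}])

```text
schema error: expected keys x, y, z, rx, ry, rz, jaw
```

send_rows(motion=[{"x": 4.5, "y": 0.2, "rz": -0.05, "jaw": 6}, {"x": 4.5, "y": 0.4, "rz": -0.05, "jaw": 6}, {"x": 4.4, "y": 0.6, "rz": -0.05, "jaw": 6}, {"x": 0, "y": 0, "rz": 0, "jaw": 6}, {"x": 0, "y": 0, "rz": 0, "jaw": 6}])

```text
schema error: expected keys x, y, z, rx, ry, rz, jaw
```

```bash
python3 - <<'E'
from h import *
from plant import *
s=get_state();print(s["clock"],s["tool_pos"],s["eef_rot"],s["q"],s["contact_force"],s["opening"])
print(Ro.from_quat(s["eef_rot"]).as_matrix()[:,1:])
plan(s,[.4875,.3742,.24],18,5)
E
```

```text
0.1 [ 0.26973614 -0.56320414  0.24900299] [ 9.75152688e-01  2.21532356e-01 -2.35804724e-04 -7.71697556e-04] [ 1.15786317  0.68988868 -0.19449235  1.56621621  0.1572794   0.90248786
 -0.21510103] [ 0.37302864 -0.40473921 -0.69418534] 1.0003459816049542
[[ 4.32055380e-01 -8.01803176e-04]
 [-9.01845640e-01  1.40056914e-03]
 [-1.60952264e-03 -9.99998698e-01]]
[12.028, -15.026, 0.203, -0.0, -0.0, -0.288]
[15.797, -10.996, 0.196, -0.0, -0.0, -0.288]
[18.267, -6.063, 0.19, -0.0, -0.0, -0.288]
[19.237, -0.632, 0.185, -0.0, -0.0, -0.288]
[18.626, 4.851, 0.182, -0.0, -0.0, -0.288]
```

All keys are required in each row.

send_rows(motion=[{"x": 3.7, "y": -2.6, "z": -0.15, "rx": 0, "ry": 0, "rz": -0.1, "jaw": 6}, {"x": 4.0, "y": -2.2, "z": -0.15, "rx": 0, "ry": 0, "rz": -0.1, "jaw": 6}, {"x": 4.1, "y": -1.8, "z": -0.15, "rx": 0, "ry": 0, "rz": -0.1, "jaw": 6}, {"x": 4.3, "y": -1.4, "z": -0.15, "rx": 0, "ry": 0, "rz": -0.1, "jaw": 6}, {"x": 4.4, "y": -1.0, "z": -0.15, "rx": 0, "ry": 0, "rz": -0.1, "jaw": 6}])

```text
clock: 0.6
tool_pos: [0.381, -0.3647, 0.2571]
eef_rot: [0.889, 0.458, -0.0, -0.0]
contact_force: [0.8, 0.1, 0.5]
opening: 0.679
finger_force: 0.0
```

send_rows(motion=[{"x": 4.5, "y": -0.5, "z": -0.15, "rx": 0, "ry": 0, "rz": -0.1, "jaw": 6}, {"x": 4.5, "y": -0.1, "z": -0.15, "rx": 0, "ry": 0, "rz": -0.1, "jaw": 6}, {"x": 4.5, "y": 0.3, "z": -0.15, "rx": 0, "ry": 0, "rz": -0.1, "jaw": 6}, {"x": 4.3, "y": -1.2, "z": 0, "rx": 0, "ry": 0, "rz": -0.05, "jaw": 6}, {"x": 4.3, "y": -1.1, "z": 0, "rx": 0, "ry": 0, "rz": -0.05, "jaw": 6}])

```text
clock: 1.1
tool_pos: [0.4494, -0.1569, 0.2615]
eef_rot: [0.781, 0.625, 0.0, -0.0]
contact_force: [0.5, -0.1, 0.1]
opening: 0.682
finger_force: 0.0
```

send_rows(motion=[{"x": 4.4, "y": -0.9, "z": 0, "rx": 0, "ry": 0, "rz": -0.05, "jaw": 6}, {"x": 4.4, "y": -0.6, "z": 0, "rx": 0, "ry": 0, "rz": -0.05, "jaw": 6}, {"x": 4.4, "y": -0.4, "z": 0, "rx": 0, "ry": 0, "rz": -0.05, "jaw": 6}, {"x": 4.5, "y": -0.2, "z": 0, "rx": 0, "ry": 0, "rz": -0.05, "jaw": 6}, {"x": 4.5, "y": 0, "z": 0, "rx": 0, "ry": 0, "rz": -0.05, "jaw": 6}])

```text
clock: 1.6
tool_pos: [0.4552, 0.0662, 0.2616]
eef_rot: [0.697, 0.717, -0.0, 0.0]
contact_force: [0.9, -0.5, -0.4]
opening: 0.681
finger_force: 0.0
```

send_rows(motion=[{"x": 4.5, "y": 0.2, "z": 0, "rx": 0, "ry": 0, "rz": -0.05, "jaw": 6}, {"x": 4.5, "y": 0.4, "z": 0, "rx": 0, "ry": 0, "rz": -0.05, "jaw": 6}, {"x": 4.4, "y": 0.6, "z": 0, "rx": 0, "ry": 0, "rz": -0.05, "jaw": 6}, {"x": 0, "y": 0, "z": 0, "rx": 0, "ry": 0, "rz": 0, "jaw": 6}, {"x": 0, "y": 0, "z": 0, "rx": 0, "ry": 0, "rz": 0, "jaw": 6}])

```text
clock: 2.1
tool_pos: [0.4569, 0.1999, 0.2613]
eef_rot: [0.641, 0.767, -0.0, -0.0]
contact_force: [0.6, 0.3, -0.9]
opening: 0.681
finger_force: 0.0
```

```bash
python3 - <<'E'
from h import *
from plant import *
s=get_state();print(s["clock"],s["tool_pos"],s["eef_rot"],s["q"],s["contact_force"],s["opening"])
print(Ro.from_quat(s["eef_rot"]).as_matrix()[:,1:])
plan(s,[.4875,.3742,.24],18,5)
E
```

```text
2.1 [0.4569037  0.19986813 0.26134765] [ 6.41388610e-01  7.67216022e-01 -4.51757727e-04 -1.50902402e-04] [-0.17022165  0.54558567 -0.5225452   1.91377485  0.37668835  0.78084066
 -0.72371297] [ 0.62948525  0.26159966 -0.90769104] 0.6811318978810867
[[ 9.84167099e-01 -8.11054003e-04]
 [ 1.77240894e-01 -4.99617369e-04]
 [-8.86765697e-04 -9.99999546e-01]]
[3.323, 1.221, 0.425, -0.0, 0.0, -0.027]
[3.289, 1.31, 0.425, -0.0, 0.0, -0.027]
[3.252, 1.399, 0.426, -0.0, 0.0, -0.027]
[3.213, 1.487, 0.426, -0.0, 0.0, -0.027]
[3.171, 1.574, 0.426, -0.0, 0.0, -0.027]
```

send_rows(motion=[{"x": 3.3, "y": 1.2, "z": 0.4, "rx": 0, "ry": 0, "rz": -0.03, "jaw": 6}, {"x": 3.3, "y": 1.3, "z": 0.4, "rx": 0, "ry": 0, "rz": -0.03, "jaw": 6}, {"x": 3.3, "y": 1.4, "z": 0.4, "rx": 0, "ry": 0, "rz": -0.03, "jaw": 6}, {"x": 3.2, "y": 1.5, "z": 0.4, "rx": 0, "ry": 0, "rz": -0.02, "jaw": 6}, {"x": 3.2, "y": 1.6, "z": 0.4, "rx": 0, "ry": 0, "rz": -0.02, "jaw": 6}])

```text
clock: 2.6
tool_pos: [0.4889, 0.3726, 0.241]
eef_rot: [0.592, 0.806, -0.001, 0.001]
contact_force: [0.1, -0.5, -0.2]
opening: 0.679
finger_force: 0.0
```

send_rows(motion=[{"x": 0, "y": 0, "z": 1.5, "rx": 0, "ry": 0, "rz": 0, "jaw": 6}, {"x": 0, "y": 0, "z": 1.5, "rx": 0, "ry": 0, "rz": 0, "jaw": 6}, {"x": 0, "y": 0, "z": 1.5, "rx": 0, "ry": 0, "rz": 0, "jaw": 6}, {"x": 0, "y": 0, "z": 0, "rx": 0, "ry": 0, "rz": 0, "jaw": 6}, {"x": 0, "y": 0, "z": 0, "rx": 0, "ry": 0, "rz": 0, "jaw": 6}])

```text
clock: 3.1
tool_pos: [0.4884, 0.3724, 0.1966]
eef_rot: [0.592, 0.806, -0.001, 0.0]
contact_force: [-0.5, -0.3, -0.3]
opening: 0.678
finger_force: 0.0
```

```bash
python3 - <<'E'
from h import *
from plant import *
s=get_state();print(s["clock"],s["tool_pos"],s["q"])
plan(s,[.4875,.3742,.108],18,5)
E
```

```text
3.1 [0.48838002 0.37243729 0.19661497] [-0.45751062  0.77328484 -0.4892217   1.64188574  0.4561103   0.84368581
 -0.83342722]
[0.041, -0.005, 1.772, -0.0, 0.0, -0.002]
[0.041, -0.005, 1.772, -0.0, 0.0, -0.002]
[0.04, -0.005, 1.772, -0.0, 0.0, -0.002]
[0.04, -0.006, 1.772, -0.0, 0.0, -0.002]
[0.039, -0.006, 1.772, -0.0, 0.0, -0.002]
```

send_rows(motion=[{"x": 0.05, "y": 0, "z": 1.8, "rx": 0, "ry": 0, "rz": 0, "jaw": 6}, {"x": 0.05, "y": 0, "z": 1.8, "rx": 0, "ry": 0, "rz": 0, "jaw": 6}, {"x": 0.05, "y": 0, "z": 1.8, "rx": 0, "ry": 0, "rz": 0, "jaw": 6}, {"x": 0.05, "y": 0, "z": 1.8, "rx": 0, "ry": 0, "rz": 0, "jaw": 6}, {"x": 0, "y": 0, "z": 1.6, "rx": 0, "ry": 0, "rz": 0, "jaw": 6}])

```text
clock: 3.6
tool_pos: [0.4879, 0.3758, 0.1088]
eef_rot: [0.592, 0.806, 0.001, 0.0]
contact_force: [0.0, 0.1, 0.7]
opening: 0.682
finger_force: 0.0
```

send_rows(motion=[{"x": 0, "y": 0, "z": 0, "rx": 0, "ry": 0, "rz": 0, "jaw": 4}, {"x": 0, "y": 0, "z": 0, "rx": 0, "ry": 0, "rz": 0, "jaw": 3}, {"x": 0, "y": 0, "z": 0, "rx": 0, "ry": 0, "rz": 0, "jaw": 2}, {"x": 0, "y": 0, "z": 0, "rx": 0, "ry": 0, "rz": 0, "jaw": 1}, {"x": 0, "y": 0, "z": 0, "rx": 0, "ry": 0, "rz": 0, "jaw": 1}], grip_force=40)

```text
clock: 4.1
tool_pos: [0.4876, 0.3766, 0.1097]
eef_rot: [0.591, 0.807, 0.001, 0.0]
contact_force: [0.3, -0.3, 3.7]
opening: 0.374
finger_force: 40.0
```

send_rows(motion=[{"x": 0, "y": 0, "z": 0, "rx": 0, "ry": 0, "rz": 0, "jaw": 1}, {"x": 0, "y": 0, "z": 0, "rx": 0, "ry": 0, "rz": 0, "jaw": 1}, {"x": 0, "y": 0, "z": 0, "rx": 0, "ry": 0, "rz": 0, "jaw": 1}, {"x": 0, "y": 0, "z": 0, "rx": 0, "ry": 0, "rz": 0, "jaw": 1}, {"x": 0, "y": 0, "z": 0, "rx": 0, "ry": 0, "rz": 0, "jaw": 1}])

```text
clock: 4.6
tool_pos: [0.4876, 0.3766, 0.1097]
eef_rot: [0.591, 0.807, 0.001, 0.0]
contact_force: [-0.5, -0.5, 4.6]
opening: 0.37
finger_force: 40.0
```

```bash
python3 - <<'E'
from plant import *
s=get_state();print(s)
E
```

```text
{'clock': 4.6, 'q': array([-0.49968907,  0.88792212, -0.42290606,  1.69555009,  0.53587835,
        0.67385457, -0.9043049 ]), 'qd': array([ 6.99004258e-04, -1.71730753e-03,  4.49530560e-04,  1.83034694e-03,
        5.46269400e-04, -1.38353015e-05, -1.38488888e-03]), 'joint_torque': array([-1.28509481e-01, -5.19819903e+01, -4.55421343e+00, -9.88524288e+00,
       -1.32593894e-02, -2.28865421e-01,  1.74811017e-02]), 'tool_pos': array([0.48760886, 0.37658279, 0.10970204]), 'eef_rot': array([5.91102180e-01, 8.06596147e-01, 8.92264378e-04, 2.69680911e-04]), 'contact_force': array([-0.51327811, -0.51006614,  4.58215719]), 'moment': array([-0.13845578, -0.06109383, -0.01587752]), 'finger_force': 39.99166703084484, 'opening': 0.37009348432353034}
```

```bash
python3 - <<'E'
from h import *
from plant import *
t=snapshot("top");s=snapshot("scene")
g=lambda im,a,b:np.clip((im.astype(float)-a)/(b-a)*255,0,255).astype(np.uint8)
o=np.zeros((600,800,3),np.uint8);o[:400,:400]=g(crop(t["img"],140,237,50,50,8),0,140);o[:600,410:800]=g(crop(s["img"],238,235,65,100,6),0,140)
cv2.imwrite("pics/c4.png",o[:,:,::-1])
E
```

```text
(no output)
```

View pics/c4.png

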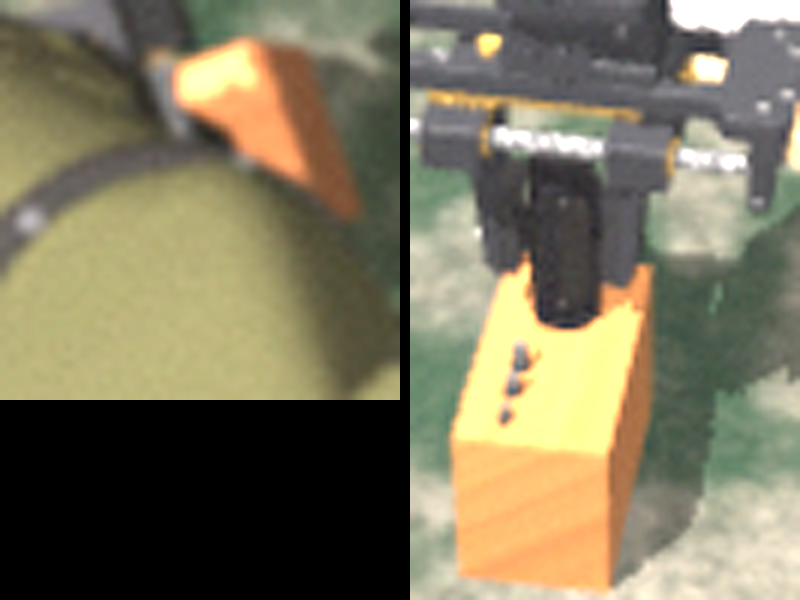

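The scene picture shows the fingers on the handle (crop x 535–600). It looks face-on to that camera, so its flats are at about 36°. The jaws are jammed across corners: 32.6 mm open instead of 26. I'll open slightly, turn about 17° counter-clockwise and regrip.

send_rows(motion=[{"x": 0, "y": 0, "z": 0, "rx": 0, "ry": 0, "rz": 0, "jaw": 5}, {"x": 0, "y": 0, "z": 0, "rx": 0, "ry": 0, "rz": 0, "jaw": 5}, {"x": 0, "y": 0, "z": 0, "rx": 0, "ry": 0, "rz": -0.1, "jaw": 5}, {"x": 0, "y": 0, "z": 0, "rx": 0, "ry": 0, "rz": -0.1, "jaw": 5}, {"x": 0, "y": 0, "z": 0, "rx": 0, "ry": 0, "rz": -0.1, "jaw": 5}])

```text
clock: 5.2
tool_pos: [0.4869, 0.3758, 0.1083]
eef_rot: [0.462, 0.887, -0.0, 0.0]
contact_force: [-0.4, -1.3, 0.2]
opening: 0.565
finger_force: 0.0
```

send_rows(motion=[{"x": 0, "y": 0, "z": 0, "rx": 0, "ry": 0, "rz": 0, "jaw": 4}, {"x": 0, "y": 0, "z": 0, "rx": 0, "ry": 0, "rz": 0, "jaw": 3}, {"x": 0, "y": 0, "z": 0, "rx": 0, "ry": 0, "rz": 0, "jaw": 2}, {"x": 0, "y": 0, "z": 0, "rx": 0, "ry": 0, "rz": 0, "jaw": 1}, {"x": 0, "y": 0, "z": 0, "rx": 0, "ry": 0, "rz": 0, "jaw": 1}], grip_force=40)

```text
clock: 5.7
tool_pos: [0.487, 0.376, 0.1086]
eef_rot: [0.464, 0.886, -0.0, 0.0]
contact_force: [-0.1, -0.9, -0.7]
opening: 0.315
finger_force: 38.0
```

send_rows(motion=[{"x": 0, "y": 0, "z": 0, "rx": 0, "ry": 0, "rz": 0, "jaw": 1}, {"x": 0, "y": 0, "z": 0, "rx": 0, "ry": 0, "rz": 0, "jaw": 1}, {"x": 0, "y": 0, "z": 0, "rx": 0, "ry": 0, "rz": 0, "jaw": 1}, {"x": 0, "y": 0, "z": 0, "rx": 0, "ry": 0, "rz": 0, "jaw": 1}, {"x": 0, "y": 0, "z": 0, "rx": 0, "ry": 0, "rz": 0, "jaw": 1}])

```text
clock: 6.2
tool_pos: [0.4871, 0.376, 0.1087]
eef_rot: [0.464, 0.886, -0.0, 0.0]
contact_force: [0.0, 0.4, -0.8]
opening: 0.311
finger_force: 38.0
```

send_rows(motion=[{"x": 0, "y": 0, "z": 0, "rx": 0, "ry": 0, "rz": 0, "jaw": 3.5}, {"x": 0, "y": 0, "z": 0, "rx": 0, "ry": 0, "rz": 0, "jaw": 3.5}, {"x": 0, "y": 0, "z": 0, "rx": 0, "ry": 0, "rz": -0.06, "jaw": 3.5}, {"x": 0, "y": 0, "z": 0, "rx": 0, "ry": 0, "rz": 0, "jaw": 3.5}, {"x": 0, "y": 0, "z": 0, "rx": 0, "ry": 0, "rz": 0, "jaw": 1}], grip_force=50)

```text
clock: 6.7
tool_pos: [0.4872, 0.3761, 0.1088]
eef_rot: [0.438, 0.899, 0.0, -0.0]
contact_force: [-0.2, -0.1, 0.1]
opening: 0.331
finger_force: 0.0
```

send_rows(motion=[{"x": 0, "y": 0, "z": 0, "rx": 0, "ry": 0, "rz": 0, "jaw": 1}, {"x": 0, "y": 0, "z": 0, "rx": 0, "ry": 0, "rz": 0, "jaw": 1}, {"x": 0, "y": 0, "z": 0, "rx": 0, "ry": 0, "rz": 0, "jaw": 1}, {"x": 0, "y": 0, "z": 0, "rx": 0, "ry": 0, "rz": 0, "jaw": 1}, {"x": 0, "y": 0, "z": 0, "rx": 0, "ry": 0, "rz": 0, "jaw": 1}])

```text
clock: 7.2
tool_pos: [0.4871, 0.3761, 0.1088]
eef_rot: [0.437, 0.899, 0.0, 0.0]
contact_force: [0.3, -0.5, -0.0]
opening: 0.303
finger_force: 47.3
```

send_rows(motion=[{"x": 0, "y": 0, "z": -2, "rx": 0, "ry": 0, "rz": 0, "jaw": 1}, {"x": 0, "y": 0, "z": -2.5, "rx": 0, "ry": 0, "rz": 0, "jaw": 1}, {"x": 0, "y": 0, "z": -3, "rx": 0, "ry": 0, "rz": 0, "jaw": 1}, {"x": 0, "y": 0, "z": -3, "rx": 0, "ry": 0, "rz": 0, "jaw": 1}, {"x": 0, "y": 0, "z": -3, "rx": 0, "ry": 0, "rz": 0, "jaw": 1}])

```text
clock: 7.7
tool_pos: [0.4868, 0.3757, 0.2445]
eef_rot: [0.437, 0.899, -0.0, -0.0]
contact_force: [0.6, 0.1, -1.5]
opening: 0.299
finger_force: 47.4
```

```bash
python3 - <<'E'
from h import *
from plant import *
s=snapshot("scene")
st=get_state();print(st["tool_pos"],st["contact_force"],st["opening"],st["q"])
P=st["tool_pos"]+np.array([0,0,-.0988]);u=proj(s,[P,P+[0,0,.05],st["tool_pos"]]);print(u,(u[0]-[225,175]+.5)*6)
g=lambda im,a,b:np.clip((im.astype(float)-a)/(b-a)*255,0,255).astype(np.uint8)
cv2.imwrite("pics/c5.png",g(crop(s["img"],225,205,90,90,6),0,170)[:,:,::-1])
p=plan(st,[.5522,.0977,.235],40,6)
E
```

```text
[0.48840551 0.37812157 0.24977087] [0.00193072 1.63263787 1.66063204] 0.3008906637891639 [-0.39212155  0.73365454 -0.62816805  1.58315482  0.49439543  0.98007057
 -0.5094756 ]
[[262.72309216 261.7352942 ]
 [262.29488041 244.20567988]
 [261.85334602 226.1306796 ]] [229.33855297 523.4117652 ]
[-4.333, -2.052, 0.226, 0.001, -0.0, -0.005]
[-4.322, -2.075, 0.229, 0.001, -0.0, -0.005]
[-4.31, -2.098, 0.232, 0.001, -0.0, -0.005]
[-4.299, -2.121, 0.236, 0.001, -0.0, -0.005]
[-4.287, -2.144, 0.239, 0.001, -0.0, -0.005]
[-4.276, -2.167, 0.243, 0.001, -0.0, -0.005]
```

View pics/c5.png

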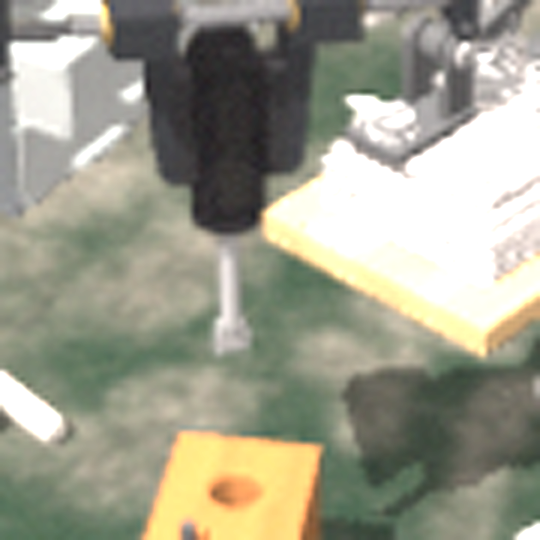

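The blade tip shows at crop (232,352), about 14 mm wide to this camera, so the blade lies along the jaw's closing line. Moving over the screw with the jaw at 65°.

```bash
python3 - <<'E'
from h import *
from plant import *
plan(get_state(),[.5522,.0977,.225],65,7)
E
```

```text
[-3.714, -1.76, 0.336, 0.001, 0.0, -0.067]
[-3.588, -2.004, 0.338, 0.001, 0.0, -0.067]
[-3.446, -2.239, 0.34, 0.001, 0.0, -0.067]
[-3.288, -2.465, 0.342, 0.001, 0.0, -0.067]
[-3.116, -2.679, 0.345, 0.001, 0.0, -0.067]
[-2.93, -2.881, 0.348, 0.001, 0.0, -0.067]
[-2.73, -3.07, 0.351, 0.001, 0.0, -0.067]
```

send_rows(motion=[{"x": -3.7, "y": -1.8, "z": 0.3, "rx": 0, "ry": 0, "rz": -0.07, "jaw": 1}, {"x": -3.6, "y": -2.0, "z": 0.3, "rx": 0, "ry": 0, "rz": -0.07, "jaw": 1}, {"x": -3.4, "y": -2.2, "z": 0.3, "rx": 0, "ry": 0, "rz": -0.07, "jaw": 1}, {"x": -3.3, "y": -2.5, "z": 0.3, "rx": 0, "ry": 0, "rz": -0.07, "jaw": 1}, {"x": -3.1, "y": -2.7, "z": 0.4, "rx": 0, "ry": 0, "rz": -0.07, "jaw": 1}])

```text
clock: 8.25
tool_pos: [0.5333, 0.1742, 0.2274]
eef_rot: [0.272, 0.962, -0.0, 0.0]
contact_force: [0.7, 0.5, -2.3]
opening: 0.301
finger_force: 47.4
```

send_rows(motion=[{"x": -2.9, "y": -2.9, "z": 0.4, "rx": 0, "ry": 0, "rz": -0.06, "jaw": 1}, {"x": -2.7, "y": -3.1, "z": 0.4, "rx": 0, "ry": 0, "rz": -0.06, "jaw": 1}, {"x": 0, "y": 0, "z": 0.5, "rx": 0, "ry": 0, "rz": 0, "jaw": 1}, {"x": 0, "y": 0, "z": 0.5, "rx": 0, "ry": 0, "rz": 0, "jaw": 1}, {"x": 0, "y": 0, "z": 0, "rx": 0, "ry": 0, "rz": 0, "jaw": 1}])

```text
clock: 8.75
tool_pos: [0.5508, 0.0971, 0.2091]
eef_rot: [0.215, 0.977, 0.0, -0.001]
contact_force: [0.5, 0.0, -1.4]
opening: 0.3
finger_force: 47.4
```

```bash
python3 - <<'E'
from h import *
from plant import *
snapshot("top");s=snapshot("scene");np.savez("scene1.npz",**s)
st=get_state();print(st["tool_pos"],st["contact_force"],st["opening"],st["q"],np.degrees(np.arctan2(*Ro.from_quat(st["eef_rot"]).as_matrix()[1::-1,1])))
P=st["tool_pos"]+np.array([0,0,-.0988]);S=np.array([.5522,.0977,.081])
u=proj(s,[P,S,S+[.02*np.cos(-.436),.02*np.sin(-.436),0]]);print(u,(u-[270,190]+.5)*10)
im=np.hstack([crop(s["img"],270,190,40,60,10),crop(load("scene0.npz")["img"],270,190,40,60,10)])
cv2.imwrite("pics/c6.png",im[:,:,::-1])
E
```

```text
[0.55115231 0.09785195 0.20986696] [-0.62743417 -0.85978198 -1.23351474] 0.3015959682885 [ 0.17939114  0.7516552  -0.7636454   1.79045757  0.6615742   0.87478235
  0.24498554] 65.24570291894534
[[290.89748842 215.36280188]
 [290.44987011 223.73521145]
 [286.36319417 220.98211977]] [[213.97488419 258.62801879]
 [209.49870114 342.35211451]
 [168.63194167 314.82119775]]
```

View pics/c6.png

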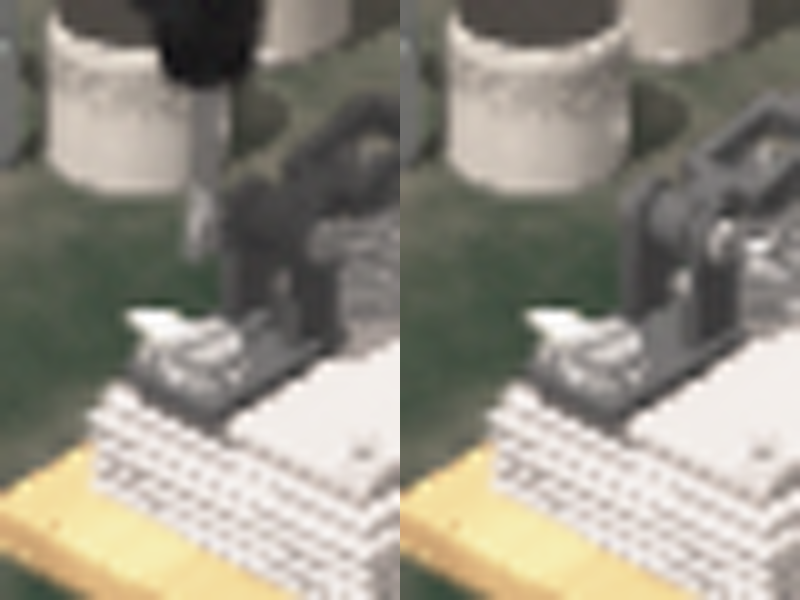

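The tip is at crop (202,257), about 12 px left of its prediction. The screw head's ellipse is around (192,347), so I'll read its edges numerically.

```bash
python3 - <<'E'
from h import *
for n,r0,r1 in(("scene0.npz",219,232),("scene1.npz",205,218)):
    g=load(n)["img"].mean(2).astype(int);print(n,"cols 280..297")
    for r in range(r0,r1):print(r,g[r,280:298])
E
```

```text
scene0.npz cols 280..297
219 [71 72 74 79 75 73 73 73 71 69 65 68 79 72 61 59 64 93]
220 [ 68  68  72  75  84  71  68  69  70  72  69  72  79  72  60  62  76 106]
221 [ 70  70 118 215 239 237 234 182  90  70  84 111  89  69  75 106 110 112]
222 [ 73  73  92 164 229 244 245 241 218 192 197 204 153 106 107 117 116 111]
223 [ 74  71  70  88 162 231 240 233 223 218 184 159 169 182 115 116 117 112]
224 [ 73  71  71  98 161 187 189 187 158 160 174 199 209 212 126 115 116 113]
225 [ 71  72  73 110 175 143 172 148 158 196 209 210 175 148 121 117 117 115]
226 [ 77  78  91 118 135 136 185 166 143 150 154 146 137 116 143 116 118 118]
227 [ 81  82  85 100 112 121 160 214 181 156 146 117 141 181 126 115 112  94]
228 [111 163 150 115  95 100 123 160 150 169 164 150 118 139 115 101  81  76]
229 [168 234 226 182  97  94  93 103 118 134 131 130 114 105  85  81 107 164]
230 [183 223 239 230 143 122  99  95  92 101 114 114  99  79  72 137 224 228]
231 [229 225 192 204 232 224 140 121  98  94  92  89  78 141 222 226 236 237]
scene1.npz cols 280..297
205 [197 198 195 188 183 177 170 161 143 111 108 105  
[... 223 characters left out ...]
7 109 103  97  90  76  71  72  85]
209 [130 134 134 132 129 126 122 113 114 140 139 101  79  74  67  64  70  73]
210 [ 91  89  88  88  90  91  91  93 107 140 149 108  78  65  62  64  71  71]
211 [ 83  84  88  85  88  90  89  90 109 157 147 111  82  62  61  65  67  68]
212 [ 84  87  92  93  90  90  85  81 110 160 119 100  66  59  59  62  63  64]
213 [ 83  84  85  86  84  84  82  82 107 146 103  97  73  61  55  56  59  62]
214 [ 82  82  80  77  78  77  78  82 106 120 103  96  71  63  56  52  54  55]
215 [ 75  77  79  76  76  77  78  82 100 111  88  81  79  72  59  59  57  60]
216 [73 74 78 77 76 80 80 77 78 84 74 71 84 75 60 59 60 61]
217 [71 72 74 77 80 80 77 73 69 68 65 68 81 74 57 59 60 75]
```

```bash
python3 - <<'E'
from h import *
from plant import *
s=load("scene0.npz")
for q in((290.1,224),(290.1,223.7),(289.8,224)):print(onz(s,*q,.081))
st=get_state();print(st["tool_pos"])
plan(st,[.5515,.0982,.185],65,5)
E
```

```text
[0.5524784  0.09954824 0.081     ]
[0.55323166 0.09801266 0.081     ]
[0.55328623 0.09997057 0.081     ]
[0.55115231 0.09785195 0.20986696]
[-0.004, 0.009, 0.497, 0.0, -0.0, 0.001]
[-0.004, 0.009, 0.497, 0.0, -0.0, 0.001]
[-0.003, 0.009, 0.497, 0.0, -0.0, 0.001]
[-0.003, 0.009, 0.497, 0.0, -0.0, 0.001]
[-0.003, 0.009, 0.497, 0.0, -0.0, 0.001]
```

send_rows(motion=[{"x": -0.08, "y": 0.14, "z": 0.6, "rx": 0, "ry": 0, "rz": 0, "jaw": 1}, {"x": 0, "y": 0, "z": 0.7, "rx": 0, "ry": 0, "rz": 0, "jaw": 1}, {"x": 0, "y": 0, "z": 0.7, "rx": 0, "ry": 0, "rz": 0, "jaw": 1}, {"x": 0, "y": 0, "z": 0.6, "rx": 0, "ry": 0, "rz": 0, "jaw": 1}, {"x": 0, "y": 0, "z": 0, "rx": 0, "ry": 0, "rz": 0, "jaw": 1}])

```text
clock: 9.35
tool_pos: [0.5522, 0.0966, 0.1826]
eef_rot: [0.216, 0.976, -0.001, -0.001]
contact_force: [0.0, -0.7, -1.7]
opening: 0.295
finger_force: 47.4
```

send_rows(motion=[{"x": 0, "y": 0, "z": 0.15, "rx": 0, "ry": 0, "rz": 0, "jaw": 1}, {"x": 0, "y": 0, "z": 0.15, "rx": 0, "ry": 0, "rz": 0, "jaw": 1}, {"x": 0, "y": 0, "z": 0.15, "rx": 0, "ry": 0, "rz": 0, "jaw": 1}, {"x": 0, "y": 0, "z": 0.1, "rx": 0, "ry": 0, "rz": 0, "jaw": 1}, {"x": 0, "y": 0, "z": 0, "rx": 0, "ry": 0, "rz": 0, "jaw": 1}])

```text
clock: 9.85
tool_pos: [0.5532, 0.0971, 0.1796]
eef_rot: [0.216, 0.976, 0.0, 0.001]
contact_force: [-1.7, -1.2, 9.0]
opening: 0.302
finger_force: 47.4
```

send_rows(motion=[{"x": 0.05, "y": 0, "z": 0, "rx": 0, "ry": 0, "rz": 0, "jaw": 1}, {"x": 0.05, "y": 0, "z": 0, "rx": 0, "ry": 0, "rz": 0, "jaw": 1}, {"x": 0.05, "y": 0, "z": 0, "rx": 0, "ry": 0, "rz": 0, "jaw": 1}, {"x": 0, "y": 0, "z": 0.1, "rx": 0, "ry": 0, "rz": 0, "jaw": 1}, {"x": 0, "y": 0, "z": 0, "rx": 0, "ry": 0, "rz": 0, "jaw": 1}])

```text
clock: 10.35
tool_pos: [0.5528, 0.0974, 0.1793]
eef_rot: [0.216, 0.976, -0.0, 0.002]
contact_force: [-1.6, -1.6, 11.9]
opening: 0.303
finger_force: 47.4
```

```bash
python3 - <<'E'
from h import *
from plant import *
L=[]
for i in range(4):
    L.append(get_state());g=snapshot("scene")["img"].mean(2).astype(int)
a=np.array([np.r_[s["tool_pos"],s["contact_force"]] for s in L]);print(a.round(4))
print(get_state()["moment"])
print("cols 280..297")
for r in range(212,229):print(r,g[r,280:298])
E
```

```text
[[ 0.5528  0.0974  0.1793 -1.5531 -1.5952 11.926 ]
 [ 0.5527  0.0974  0.1793 -0.1027 -1.8701 11.6793]
 [ 0.5527  0.0974  0.1793 -1.8956 -1.346  12.0336]
 [ 0.5527  0.0974  0.1793 -1.4195 -1.4947 12.378 ]]
[-0.63620716  0.28677813 -0.04427369]
cols 280..297
212 [ 84  87  93  93  92  89  85  81  87 107 105  89  65  60  57  62  65  65]
213 [ 81  83  85  85  85  82  82  77  83 106 105  86  64  59  53  54  60  63]
214 [ 81  81  79  78  75  79  77  77  86 104 102  79  63  62  59  56  53  57]
215 [ 77  77  79  76  76  78  78  77  84 105 103  77  62  61  60  59  59  58]
216 [ 72  75  76  76  77  78  78  75  81 106 102  80  62  61  61  60  59  63]
217 [ 72  71  71  75  79  80  77  73  93 121 101  77  61  60  60  61  62  74]
218 [ 72  70  73  74  77  77  72  76 107 143 106  75  60  63  60  59  63  88]
219 [ 71  72  75  76  76  73  71  75 108 152 118  72  58  61  62  61  63  74]
220 [ 70  70  72  77  83  70  70  80 122 143 116  83  60  62  59  61  65  69]
221 [ 71  71 118 215 239 238 234 189 147 113 103  89  63  61  64  70  69  70]
222 [ 75  71  93 164 229 244 245 238 131 100 102 106 100  72  73  73  73  70]
223 [ 73  72  71  88 162 231 240 226 121 103 105 113 154 174  72  73  73  70]
224 [ 72  70  70  97 162 187 189 184 120 115 157 198 207 212 110  72  74  71]
225 [ 71  70  72 111 176 145 172 149 157 197 208 210 174 149 119 101  73  72]
226 [ 76  76  89 118 135 134 183 165 142 150 156 146 137 116 144 115 107 103]
227 [ 82  84  85 101 112 122 160 214 181 156 145 117 141 182 126 116 113  95]
228 [112 163 152 116  93 101 125 160 150 169 164 151 118 137 115 102  80  75]
```

send_rows(motion=[{"x": -0.03, "y": 0, "z": 0, "rx": 0, "ry": 0, "rz": -0.03, "jaw": 1}, {"x": -0.03, "y": 0, "z": 0, "rx": 0, "ry": 0, "rz": -0.03, "jaw": 1}, {"x": -0.04, "y": 0, "z": 0, "rx": 0, "ry": 0, "rz": 0, "jaw": 1}, {"x": -0.05, "y": 0, "z": 0, "rx": 0, "ry": 0, "rz": 0, "jaw": 1}, {"x": 0, "y": 0, "z": 0, "rx": 0, "ry": 0, "rz": 0, "jaw": 1}])

```text
clock: 11.05
tool_pos: [0.5532, 0.0971, 0.1793]
eef_rot: [0.186, 0.982, -0.0, 0.001]
contact_force: [-2.8, -1.8, 15.0]
opening: 0.299
finger_force: 47.3
```

send_rows(motion=[{"x": -0.05, "y": 0, "z": 0, "rx": 0, "ry": 0, "rz": 0, "jaw": 1}, {"x": -0.05, "y": 0, "z": 0, "rx": 0, "ry": 0, "rz": 0, "jaw": 1}, {"x": -0.05, "y": 0, "z": 0, "rx": 0, "ry": 0, "rz": 0, "jaw": 1}, {"x": 0, "y": 0, "z": 0, "rx": 0, "ry": 0, "rz": 0, "jaw": 1}, {"x": 0, "y": 0, "z": 0, "rx": 0, "ry": 0, "rz": 0, "jaw": 1}])

```text
clock: 11.55
tool_pos: [0.5537, 0.0968, 0.1793]
eef_rot: [0.186, 0.983, -0.0, 0.0]
contact_force: [-5.2, -1.1, 15.7]
opening: 0.299
finger_force: 47.3
```

send_rows(motion=[{"x": 0, "y": 0, "z": -0.2, "rx": 0, "ry": 0, "rz": 0, "jaw": 1}, {"x": 0, "y": 0, "z": -0.2, "rx": 0, "ry": 0, "rz": 0, "jaw": 1}, {"x": 0, "y": 0, "z": -0.2, "rx": 0, "ry": 0, "rz": 0, "jaw": 1}, {"x": 0, "y": 0, "z": -0.2, "rx": 0, "ry": 0, "rz": 0, "jaw": 1}, {"x": 0, "y": 0, "z": 0, "rx": 0, "ry": 0, "rz": 0, "jaw": 1}])

```text
clock: 12.05
tool_pos: [0.5545, 0.0964, 0.1853]
eef_rot: [0.186, 0.982, 0.0, 0.0]
contact_force: [0.3, 0.5, -0.9]
opening: 0.3
finger_force: 47.4
```

```bash
python3 - <<'E'
from h import *
from plant import *
I=[]
for i in range(4): I.append(snapshot("scene")["img"].mean(2))
st=get_state();print(st["tool_pos"],st["contact_force"],np.degrees(np.arctan2(*Ro.from_quat(st["eef_rot"]).as_matrix()[1::-1,1])))
g=np.mean(I,0).astype(int);s=load("scene0.npz");b=s["img"].mean(2).astype(int)
print("diff cols 284..295")
for r in range(208,226):print(r,(g-b)[r,284:296],g[r,284:296])
P=st["tool_pos"]-[0,0,.0988];print(proj(s,[P,P+[0,0,.03]]))
# predicted slot line for yaw 65/72 about candidate
for yaw in(62,65,68,72,75):
    d=np.array([np.cos(np.radians(yaw)),np.sin(np.radians(yaw)),0])*.008;u=proj(s,[np.array([.5525,.0988,.081])-d,np.array([.5525,.0988,.081])+d]);e=u[1]-u[0];print(yaw,e[1]/e[0])
E
```

```text
[0.554221   0.09631484 0.18505077] [ 0.21360823 -0.31118797  0.08313731] 68.52684548749407
diff cols 284..295
208 [ -1   0  -2  -5 -22  -6  -2  -3  -5 -23 -42 -20] [184 177 167 149 103 107 104  95  99  91  75  70]
209 [  1   0   1  -2  -5   8   4  -8 -30 -44 -36 -25] [130 125 122 111  99 108 104  95  89  74  68  63]
210 [  0   0  -2  -1   2  14   9 -10 -37 -41 -21 -36] [ 89  90  91  93  97 107 104  90  80  65  61  64]
211 [  0   0   1   0   5  17  12  -8 -31 -34 -17 -44] [ 87  87  88  89  96 108 103  87  70  61  59  64]
212 [  0  -1   1   2  12  25  16  -4 -22 -24 -17 -37] [ 91  89  85  83  93 108 101  84  65  60  58  62]
213 [ -1   0  -1   3  15  32  24  -3 -21 -21 -10 -24] [ 84  83  82  80  92 108 102  78  64  60  55  57]
214 [  1   0  -2   3  16  31  25  -5 -23 -17  -3  -8] [ 77  78  77  80  97 108 100  70  62  62  57  54]
215 [  1   0   1  11  37  36  30  -6 -21 -18  -1   0] [ 75  77  78  88 114 108 100  68  62  61  60  58]
216 [  0  -1   0  14  56  67  29  -7 -22 -13   0   0] [ 77  78  78  89 127 139  98  66  61  61  60  60]
217 [ -1   2   1  17  64  82  40  -3 -22 -14   1  -1] 
[... 344 characters left out ...]
  59  61  60  60]
221 [  0   0  -1   0  34  29  12  -2 -28  -7 -10 -36] [239 237 233 182 124  99  96 109  61  62  65  70]
222 [  0   0   0  -3 -49 -11 -68 -50 -31 -35 -36 -44] [229 244 245 238 169 181 129 154 122  71  71  73]
223 [  1   0   0  -2 -25 -53 -25 -23  -7  -9 -41 -43] [163 231 240 231 198 165 159 136 162 173  74  73]
224 [  1  -1  -1   2  -6 -30   0   0  -1   0  -9  -8] [162 186 188 189 152 130 174 199 208 212 117 107]
225 [ 1  2  0  0  0  1  0 -1  0  0 -1 -1] [176 145 172 148 158 197 209 209 175 148 120 116]
[[290.07996978 221.89258797]
 [290.23133632 213.40420562]]
62 -0.37190961945912737
65 -0.4161541711991609
68 -0.4643035238337449
72 -0.5360675541431031
75 -0.5970257863934066
```

send_rows(motion=[{"x": 0.23, "y": 0.18, "z": 0, "rx": 0, "ry": 0, "rz": -0.03, "jaw": 1}, {"x": 0, "y": 0, "z": 0, "rx": 0, "ry": 0, "rz": 0, "jaw": 1}, {"x": 0, "y": 0, "z": 0.2, "rx": 0, "ry": 0, "rz": 0, "jaw": 1}, {"x": 0, "y": 0, "z": 0.2, "rx": 0, "ry": 0, "rz": 0, "jaw": 1}, {"x": 0, "y": 0, "z": 0.2, "rx": 0, "ry": 0, "rz": 0, "jaw": 1}])

```text
clock: 12.75
tool_pos: [0.5529, 0.0989, 0.1792]
eef_rot: [0.172, 0.985, -0.0, 0.0]
contact_force: [-1.0, -0.7, 10.7]
opening: 0.3
finger_force: 47.4
```

send_rows(motion=[{"x": 0, "y": 0, "z": 0.1, "rx": 0, "ry": 0, "rz": 0, "jaw": 1}, {"x": 0, "y": 0, "z": 0.1, "rx": 0, "ry": 0, "rz": 0, "jaw": 1}, {"x": 0, "y": 0, "z": 0, "rx": 0, "ry": 0, "rz": 0, "jaw": 1}, {"x": 0, "y": 0, "z": 0, "rx": 0, "ry": 0, "rz": 0, "jaw": 1}, {"x": 0, "y": 0, "z": 0, "rx": 0, "ry": 0, "rz": 0, "jaw": 1}])

```text
clock: 13.25
tool_pos: [0.553, 0.0991, 0.1789]
eef_rot: [0.172, 0.985, -0.0, 0.001]
contact_force: [-2.2, -2.5, 13.6]
opening: 0.3
finger_force: 47.4
```

send_rows(motion=[{"x": 0, "y": 0, "z": 0, "rx": 0, "ry": 0, "rz": 0.05, "jaw": 1}, {"x": 0, "y": 0, "z": 0, "rx": 0, "ry": 0, "rz": 0.05, "jaw": 1}, {"x": 0, "y": 0, "z": 0, "rx": 0, "ry": 0, "rz": 0.05, "jaw": 1}, {"x": 0, "y": 0, "z": 0, "rx": 0, "ry": 0, "rz": 0.05, "jaw": 1}, {"x": 0, "y": 0, "z": 0, "rx": 0, "ry": 0, "rz": 0, "jaw": 1}])

```text
clock: 13.75
tool_pos: [0.5541, 0.0998, 0.1793]
eef_rot: [0.269, 0.963, 0.001, 0.002]
contact_force: [-1.3, -0.9, 12.6]
opening: 0.3
finger_force: 47.4
```

send_rows(motion=[{"x": 0, "y": 0, "z": 0, "rx": 0, "ry": 0, "rz": -0.08, "jaw": 1}, {"x": 0, "y": 0, "z": 0, "rx": 0, "ry": 0, "rz": -0.08, "jaw": 1}, {"x": 0, "y": 0, "z": 0, "rx": 0, "ry": 0, "rz": -0.08, "jaw": 1}, {"x": 0, "y": 0, "z": 0, "rx": 0, "ry": 0, "rz": -0.08, "jaw": 1}, {"x": 0, "y": 0, "z": 0, "rx": 0, "ry": 0, "rz": 0, "jaw": 1}])

```text
clock: 14.25
tool_pos: [0.5544, 0.0999, 0.1793]
eef_rot: [0.111, 0.994, 0.001, 0.002]
contact_force: [-0.7, -1.2, 12.6]
opening: 0.301
finger_force: 47.4
```

```bash
python3 - <<'E'
from h import *
from plant import *
I=[]
for i in range(2): I.append(snapshot("scene")["img"].mean(2))
st=get_state();print(st["clock"],st["tool_pos"],st["contact_force"],st["moment"],np.degrees(np.arctan2(*Ro.from_quat(st["eef_rot"]).as_matrix()[1::-1,1])))
g=np.mean(I,0).astype(int)
for r in range(216,228):print(r,g[r,282:297])
E
```

```text
14.35 [0.55439726 0.09989435 0.17934215] [ 0.72728396 -0.74880102 11.94613218] [-0.18817883  0.02437595 -0.04360563] 77.11136970182683
216 [ 75  77  77  79  79  84 105 102  78  67  61  63  60  60  59]
217 [ 72  76  80  80  80 104 138 102  77  65  62  61  59  59  60]
218 [ 72  75  78  77  78 108 151 117  72  61  59  61  60  59  64]
219 [ 73  77  76  74  77 111 152 122  71  63  59  60  59  59  61]
220 [ 71  78  83  71  78 130 178 122  80  68  59  62  60  60  65]
221 [117 215 239 237 233 179 145 104  80  72  64  61  65  70  71]
222 [ 92 165 229 244 243 184  97 100 111 121 100  69  71  73  73]
223 [ 70  89 161 232 236 162 100 117 121 121 153 173  72  72  74]
224 [ 71  99 162 187 180 138 104 121 159 197 207 210  82  72  74]
225 [ 73 110 176 145 170 133 139 195 208 210 174 147 111 101  73]
226 [ 89 117 135 136 184 165 136 150 154 146 135 115 143 116 106]
227 [ 85 101 112 121 159 215 181 157 147 117 141 181 125 116 112]
```

send_rows(motion=[{"x": 0, "y": 0, "z": -0.12, "rx": 0, "ry": 0, "rz": 0, "jaw": 1}, {"x": 0, "y": 0, "z": 0, "rx": 0, "ry": 0, "rz": 0.06, "jaw": 1}, {"x": 0, "y": 0, "z": 0, "rx": 0, "ry": 0, "rz": 0.06, "jaw": 1}, {"x": 0, "y": 0, "z": 0, "rx": 0, "ry": 0, "rz": 0, "jaw": 1}, {"x": 0, "y": 0, "z": 0, "rx": 0, "ry": 0, "rz": 0, "jaw": 1}])

```text
clock: 14.85
tool_pos: [0.5542, 0.0998, 0.1796]
eef_rot: [0.171, 0.985, 0.001, 0.002]
contact_force: [0.3, 0.2, 6.3]
opening: 0.304
finger_force: 47.4
```

send_rows(motion=[{"x": 0.04, "y": 0, "z": 0, "rx": 0, "ry": 0, "rz": 0, "jaw": 1}, {"x": 0.04, "y": 0, "z": 0, "rx": 0, "ry": 0, "rz": 0, "jaw": 1}, {"x": 0.04, "y": 0, "z": 0, "rx": 0, "ry": 0, "rz": 0, "jaw": 1}, {"x": 0, "y": 0, "z": 0, "rx": 0, "ry": 0, "rz": 0, "jaw": 1}, {"x": 0, "y": 0, "z": 0, "rx": 0, "ry": 0, "rz": 0, "jaw": 1}])

```text
clock: 15.35
tool_pos: [0.5531, 0.0995, 0.1795]
eef_rot: [0.172, 0.985, 0.0, 0.002]
contact_force: [0.9, 0.3, 6.2]
opening: 0.296
finger_force: 47.7
```

send_rows(motion=[{"x": 0.04, "y": 0, "z": 0, "rx": 0, "ry": 0, "rz": 0, "jaw": 1}, {"x": 0.04, "y": 0, "z": 0, "rx": 0, "ry": 0, "rz": 0, "jaw": 1}, {"x": 0.04, "y": 0, "z": 0, "rx": 0, "ry": 0, "rz": 0, "jaw": 1}, {"x": 0.04, "y": 0, "z": 0, "rx": 0, "ry": 0, "rz": 0, "jaw": 1}, {"x": 0, "y": 0, "z": 0, "rx": 0, "ry": 0, "rz": 0, "jaw": 1}])

```text
clock: 15.85
tool_pos: [0.5523, 0.0998, 0.1794]
eef_rot: [0.172, 0.985, 0.001, 0.002]
contact_force: [3.4, -1.9, 5.6]
opening: 0.3
finger_force: 47.7
```

send_rows(motion=[{"x": 0.04, "y": 0, "z": 0, "rx": 0, "ry": 0, "rz": 0, "jaw": 1}, {"x": 0.04, "y": 0, "z": 0, "rx": 0, "ry": 0, "rz": 0, "jaw": 1}, {"x": 0.04, "y": 0, "z": 0, "rx": 0, "ry": 0, "rz": 0, "jaw": 1}, {"x": 0.04, "y": 0, "z": 0, "rx": 0, "ry": 0, "rz": 0, "jaw": 1}, {"x": 0, "y": 0, "z": 0, "rx": 0, "ry": 0, "rz": 0, "jaw": 1}])

```text
clock: 16.35
tool_pos: [0.5496, 0.1005, 0.1785]
eef_rot: [0.172, 0.985, 0.0, 0.001]
contact_force: [5.0, -1.0, 0.8]
opening: 0.296
finger_force: 47.7
```

send_rows(motion=[{"x": -0.04, "y": 0, "z": 0.05, "rx": 0, "ry": 0, "rz": 0, "jaw": 1}, {"x": -0.04, "y": 0, "z": 0.1, "rx": 0, "ry": 0, "rz": 0, "jaw": 1}, {"x": -0.04, "y": 0, "z": 0.1, "rx": 0, "ry": 0, "rz": 0, "jaw": 1}, {"x": 0, "y": 0, "z": 0.1, "rx": 0, "ry": 0, "rz": 0, "jaw": 1}, {"x": 0, "y": 0, "z": 0, "rx": 0, "ry": 0, "rz": 0, "jaw": 1}])

```text
clock: 16.85
tool_pos: [0.5495, 0.0995, 0.1749]
eef_rot: [0.172, 0.985, -0.001, -0.0]
contact_force: [2.8, -2.4, 3.2]
opening: 0.297
finger_force: 47.9
```

```bash
python3 - <<'E'
from h import *
from plant import *
s=snapshot("scene")
st=get_state();print(st["clock"],st["tool_pos"],st["contact_force"],st["moment"],st["q"],np.degrees(np.arctan2(*Ro.from_quat(st["eef_rot"]).as_matrix()[1::-1,1])))
g=s["img"].mean(2).astype(int)
for r in range(202,228,2):print(r,g[r,282:299])
cv2.imwrite("pics/c7.png",crop(s["img"],270,175,40,55,10)[:,:,::-1])
E
```

```text
16.9 [0.54955843 0.09947023 0.17494127] [ 4.28491046 -3.48306847  3.69659365] [-0.68394377 -1.2282573  -0.05636303] [ 0.16416418  0.80110716 -0.74773353  1.8238179   0.73375709  0.81874392
  0.26427123] 70.23292906163398
202 [189 168 118  54  38  35  37  32  27  28  26  32  31  36  53  70  76]
204 [196 191 170  84  30  29  32  28  27  22  30  30  26  38  66  99 103]
206 [191 185 178 146  28  25  26  24  26  27  27  23  30  71 114 112  77]
208 [192 188 185 173 138  50  27  29  30  27  31  32  51  68  75  86  74]
210 [ 87  88  89  91  92  91  90  94 100  91  60  66  64  64  69  72  73]
212 [ 93  93  90  88  84  82  85  97 108  97  65  60  58  62  64  68  64]
214 [ 79  77  75  78  79  77  84  97 108  97  62  60  57  54  54  55  59]
216 [ 76  79  77  78  77  75  76  95 112  98  62  61  61  60  58  61  62]
218 [ 73  75  79  76  73  72  81 102 108  99  59  61  58  60  63  88  99]
220 [ 74  78  84  70  67  70 106 170 143  90  59  61  61  60  65  70  61]
222 [ 91 165 229 244 245 240 187 156 120  98  93  67  70  73  73  71  62]
224 [ 71  98 161 188 188 187 153 143 154 196 203 210  81  74  73  70  63]
226 [ 89 116 135 134 185 166 142 150 154 147 136 115 143 114 101  73  72]
```

The TCP is now 5 mm below the head contact, so the blade is fully in the slot. I'll ease the side load before turning.

send_rows(motion=[{"x": -0.05, "y": 0, "z": 0.05, "rx": 0, "ry": 0, "rz": 0, "jaw": 1}, {"x": -0.05, "y": -0.05, "z": 0, "rx": 0, "ry": 0, "rz": 0, "jaw": 1}, {"x": -0.05, "y": 0, "z": 0, "rx": 0, "ry": 0, "rz": 0, "jaw": 1}, {"x": 0, "y": 0, "z": 0, "rx": 0, "ry": 0, "rz": 0, "jaw": 1}, {"x": 0, "y": 0, "z": 0, "rx": 0, "ry": 0, "rz": 0, "jaw": 1}])

```text
clock: 17.4
tool_pos: [0.5501, 0.0992, 0.1748]
eef_rot: [0.171, 0.985, -0.0, -0.001]
contact_force: [1.2, -2.0, 8.0]
opening: 0.305
finger_force: 47.9
```

send_rows(motion=[{"x": 0, "y": 0, "z": 0, "rx": 0, "ry": 0, "rz": 0.08, "jaw": 1}, {"x": 0, "y": 0, "z": 0, "rx": 0, "ry": 0, "rz": 0.08, "jaw": 1}, {"x": 0, "y": 0, "z": 0, "rx": 0, "ry": 0, "rz": 0.08, "jaw": 1}, {"x": 0, "y": 0, "z": 0, "rx": 0, "ry": 0, "rz": 0.08, "jaw": 1}, {"x": 0, "y": 0, "z": 0, "rx": 0, "ry": 0, "rz": 0.08, "jaw": 1}])

```text
clock: 17.9
tool_pos: [0.5507, 0.1, 0.1749]
eef_rot: [0.365, 0.931, 0.001, -0.0]
contact_force: [3.7, -0.5, 5.5]
opening: 0.297
finger_force: 48.1
```

```bash
cat > st.py <<'E'
from h import *
from plant import *
def show():
    st=get_state();print(st["clock"],st["tool_pos"].round(4),"F",st["contact_force"].round(1),"M",st["moment"].round(3),"q7",st["q"].round(2),"yaw",np.degrees(np.arctan2(*Ro.from_quat(st["eef_rot"]).as_matrix()[1::-1,1])).round(1),"op",round(st["opening"]*88.1,1));return st
E
python3 -c "
from st import *
show()"
```

```text
17.9 [0.5507 0.1    0.1749] F [ 3.7 -0.5  5.5] M [-0.299 -0.897  0.049] q7 [ 0.11  0.77 -0.64  1.82  0.65  0.76 -0.06] yaw 47.2 op 26.1
```

send_rows(motion=[{"x": 0, "y": 0, "z": 0, "rx": 0, "ry": 0, "rz": 0.08, "jaw": 1}, {"x": 0, "y": 0, "z": 0, "rx": 0, "ry": 0, "rz": 0.08, "jaw": 1}, {"x": 0, "y": 0, "z": 0, "rx": 0, "ry": 0, "rz": 0.08, "jaw": 1}, {"x": 0, "y": 0, "z": 0, "rx": 0, "ry": 0, "rz": 0.08, "jaw": 1}, {"x": 0, "y": 0, "z": 0, "rx": 0, "ry": 0, "rz": 0.08, "jaw": 1}])

```text
clock: 18.4
tool_pos: [0.5516, 0.1001, 0.1749]
eef_rot: [0.543, 0.84, 0.001, 0.0]
contact_force: [5.2, -0.2, 3.6]
opening: 0.293
finger_force: 48.1
```

send_rows(motion=[{"x": 0, "y": 0, "z": 0, "rx": 0, "ry": 0, "rz": 0.08, "jaw": 1}, {"x": 0, "y": 0, "z": 0, "rx": 0, "ry": 0, "rz": 0.08, "jaw": 1}, {"x": 0, "y": 0, "z": 0, "rx": 0, "ry": 0, "rz": 0.08, "jaw": 1}, {"x": 0, "y": 0, "z": 0, "rx": 0, "ry": 0, "rz": 0.06, "jaw": 1}, {"x": 0, "y": 0, "z": 0, "rx": 0, "ry": 0, "rz": 0, "jaw": 1}])

```text
clock: 18.9
tool_pos: [0.5523, 0.0999, 0.1749]
eef_rot: [0.662, 0.75, 0.002, 0.001]
contact_force: [5.8, -1.8, 4.1]
opening: 0.298
finger_force: 48.1
```

```bash
python3 -c "
from st import *
show()"
```

```text
18.9 [0.5523 0.0999 0.1749] F [ 5.8 -1.8  4.1] M [-0.312 -1.625  0.053] q7 [ 0.    0.74 -0.45  1.83  0.48  0.68 -0.6 ] yaw 7.2 op 26.3
```

send_rows(motion=[{"x": 0, "y": 0, "z": 0, "rx": 0, "ry": 0, "rz": 0.06, "jaw": 1}, {"x": 0, "y": 0, "z": 0, "rx": 0, "ry": 0, "rz": 0.06, "jaw": 1}, {"x": 0, "y": 0, "z": 0, "rx": 0, "ry": 0, "rz": 0.06, "jaw": 1}, {"x": 0, "y": 0, "z": 0, "rx": 0, "ry": 0, "rz": 0.04, "jaw": 1}, {"x": 0, "y": 0, "z": 0, "rx": 0, "ry": 0, "rz": 0, "jaw": 1}])

```text
clock: 19.4
tool_pos: [0.5528, 0.0997, 0.175]
eef_rot: [0.74, 0.673, 0.002, 0.001]
contact_force: [6.3, -1.3, 4.2]
opening: 0.301
finger_force: 48.2
```

```bash
python3 -c "
from st import *
show()"
```

```text
19.4 [0.5528 0.0997 0.175 ] F [ 6.3 -1.3  4.2] M [-0.504 -1.859  0.055] q7 [-0.03  0.73 -0.39  1.83  0.42  0.66 -0.76] yaw -5.5 op 26.5
```

Still turning freely at the friction torque, so I'll continue in small steps.

send_rows(motion=[{"x": 0, "y": 0, "z": 0, "rx": 0, "ry": 0, "rz": 0.05, "jaw": 1}, {"x": 0, "y": 0, "z": 0, "rx": 0, "ry": 0, "rz": 0.05, "jaw": 1}, {"x": 0, "y": 0, "z": 0, "rx": 0, "ry": 0, "rz": 0.05, "jaw": 1}, {"x": 0, "y": 0, "z": 0, "rx": 0, "ry": 0, "rz": 0.05, "jaw": 1}, {"x": 0, "y": 0, "z": 0, "rx": 0, "ry": 0, "rz": 0, "jaw": 1}])

```text
clock: 19.9
tool_pos: [0.5531, 0.0994, 0.1749]
eef_rot: [0.803, 0.595, 0.002, 0.001]
contact_force: [6.5, -0.9, 1.9]
opening: 0.296
finger_force: 48.5
```

```bash
python3 -c "
from st import *
show()"
```

```text
19.9 [0.5531 0.0994 0.1749] F [ 6.5 -0.9  1.9] M [-0.58  -2.022  0.203] q7 [-0.06  0.72 -0.33  1.83  0.36  0.64 -0.91] yaw -16.9 op 26.1
```

send_rows(motion=[{"x": 0, "y": 0, "z": 0, "rx": 0, "ry": 0, "rz": 0.05, "jaw": 1}, {"x": 0, "y": 0, "z": 0, "rx": 0, "ry": 0, "rz": 0.05, "jaw": 1}, {"x": 0, "y": 0, "z": 0, "rx": 0, "ry": 0, "rz": 0.03, "jaw": 1}, {"x": 0, "y": 0, "z": 0, "rx": 0, "ry": 0, "rz": 0, "jaw": 1}, {"x": 0, "y": 0, "z": 0, "rx": 0, "ry": 0, "rz": 0, "jaw": 1}])

```text
clock: 20.4
tool_pos: [0.5533, 0.0994, 0.175]
eef_rot: [0.84, 0.543, 0.003, 0.001]
contact_force: [7.1, -2.5, 2.0]
opening: 0.304
finger_force: 49.0
```

```bash
python3 -c "
from st import *
show()"
```

```text
20.4 [0.5533 0.0994 0.175 ] F [ 7.1 -2.5  2. ] M [-0.75  -2.044  0.384] q7 [-0.09  0.72 -0.29  1.83  0.33  0.63 -1.  ] yaw -24.2 op 26.8
```

send_rows(motion=[{"x": 0, "y": 0, "z": 0, "rx": 0, "ry": 0, "rz": -0.08, "jaw": 1}, {"x": 0, "y": 0, "z": 0, "rx": 0, "ry": 0, "rz": -0.08, "jaw": 1}, {"x": 0, "y": 0, "z": -1, "rx": 0, "ry": 0, "rz": 0, "jaw": 1}, {"x": 0, "y": 0, "z": -2, "rx": 0, "ry": 0, "rz": 0, "jaw": 1}, {"x": 0, "y": 0, "z": -3, "rx": 0, "ry": 0, "rz": 0, "jaw": 1}])

```text
clock: 20.9
tool_pos: [0.5471, 0.0993, 0.2329]
eef_rot: [0.794, 0.608, -0.004, -0.003]
contact_force: [0.9, -0.7, -1.7]
opening: 0.297
finger_force: 48.0
```

```bash
python3 -c "
from st import *
s=show();plan(s,[.4875,.375,.25],38,7)"
```

```text
20.9 [0.5471 0.0993 0.2329] F [ 0.9 -0.7 -1.7] M [-0.057 -0.093 -0.001] q7 [-0.03  0.64 -0.38  1.78  0.32  0.79 -0.84] yaw -15.1 op 26.2
[3.578, -1.853, -0.238, -0.001, -0.0, -0.133]
[3.792, -1.363, -0.241, -0.001, -0.0, -0.133]
[3.938, -0.85, -0.244, -0.001, -0.0, -0.133]
[4.016, -0.322, -0.246, -0.001, -0.0, -0.133]
[4.023, 0.212, -0.246, -0.001, -0.0, -0.133]
[3.96, 0.742, -0.247, -0.001, -0.0, -0.133]
[3.827, 1.259, -0.246, -0.001, -0.0, -0.133]
```

send_rows(motion=[{"x": 3.6, "y": -1.8, "z": -0.3, "rx": 0, "ry": 0, "rz": -0.13, "jaw": 1}, {"x": 3.8, "y": -1.4, "z": -0.3, "rx": 0, "ry": 0, "rz": -0.13, "jaw": 1}, {"x": 3.9, "y": -0.9, "z": -0.3, "rx": 0, "ry": 0, "rz": -0.13, "jaw": 1}, {"x": 4.0, "y": -0.3, "z": -0.2, "rx": 0, "ry": 0, "rz": -0.13, "jaw": 1}, {"x": 4.0, "y": 0.2, "z": -0.2, "rx": 0, "ry": 0, "rz": -0.13, "jaw": 1}])

```text
clock: 21.4
tool_pos: [0.5058, 0.2967, 0.2468]
eef_rot: [0.556, 0.831, -0.002, -0.002]
contact_force: [0.7, 0.0, -0.5]
opening: 0.296
finger_force: 48.0
```

send_rows(motion=[{"x": 4.0, "y": 0.7, "z": -0.2, "rx": 0, "ry": 0, "rz": -0.13, "jaw": 1}, {"x": 3.8, "y": 1.3, "z": -0.2, "rx": 0, "ry": 0, "rz": -0.13, "jaw": 1}, {"x": 0, "y": 0, "z": 0, "rx": 0, "ry": 0, "rz": 0, "jaw": 1}, {"x": 0, "y": 0, "z": 0, "rx": 0, "ry": 0, "rz": 0, "jaw": 1}, {"x": 0, "y": 0, "z": 0, "rx": 0, "ry": 0, "rz": 0, "jaw": 1}])

```text
clock: 21.9
tool_pos: [0.4925, 0.3727, 0.2505]
eef_rot: [0.447, 0.895, -0.002, -0.0]
contact_force: [-0.3, -0.4, -0.9]
opening: 0.292
finger_force: 48.0
```

```bash
python3 -c "
from st import *
s=snapshot('scene');st=show()
P=st['tool_pos']-[0,0,.0988];u=proj(s,[P,P+[0,0,.035],[.4875,.375,.074]]);print((u-[235,235]+.5)*8)
cv2.imwrite('pics/c8.png',crop(s['img'],235,235,60,75,8)[:,:,::-1])
plan(st,[.4875,.375,.20],38,5)"
```

```text
21.95 [0.4931 0.3725 0.2507] F [ 0.5 -0.7 -1.6] M [-0.021 -0.11  -0.005] q7 [-0.39  0.73 -0.61  1.57  0.48  0.99 -0.51] yaw 36.9 op 26.3
[[221.325527   200.32239331]
 [218.87679881 103.24352481]
 [238.32601883 414.36152951]]
[0.109, -0.056, 1.014, -0.001, 0.0, -0.004]
[0.109, -0.056, 1.014, -0.001, 0.0, -0.004]
[0.109, -0.057, 1.014, -0.001, 0.0, -0.004]
[0.109, -0.057, 1.014, -0.001, 0.0, -0.004]
[0.109, -0.057, 1.014, -0.001, 0.0, -0.004]
```

View pics/c8.png

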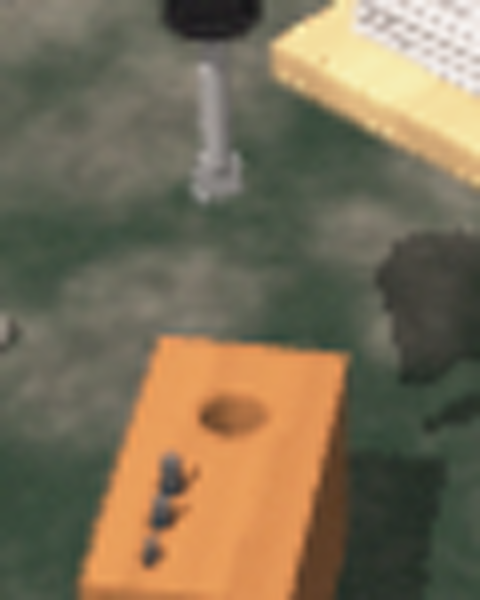

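The tip is at (217,198) and the hole at (233,414). Both sit about 4–5 px left of their predictions, so the target is right. The driver leans only about 3°, so I'll insert it.

send_rows(motion=[{"x": 0.3, "y": -0.15, "z": 1.0, "rx": 0, "ry": 0, "rz": 0, "jaw": 1}, {"x": 0.25, "y": -0.15, "z": 1.5, "rx": 0, "ry": 0, "rz": 0, "jaw": 1}, {"x": 0, "y": 0, "z": 2, "rx": 0, "ry": 0, "rz": 0, "jaw": 1}, {"x": 0, "y": 0, "z": 1.5, "rx": 0, "ry": 0, "rz": 0, "jaw": 1}, {"x": 0, "y": 0, "z": 1, "rx": 0, "ry": 0, "rz": 0, "jaw": 1}])

```text
clock: 22.45
tool_pos: [0.4872, 0.376, 0.1796]
eef_rot: [0.447, 0.895, -0.001, -0.0]
contact_force: [0.5, -0.4, -0.6]
opening: 0.296
finger_force: 48.0
```

send_rows(motion=[{"x": 0, "y": 0, "z": 1, "rx": 0, "ry": 0, "rz": 0, "jaw": 1}, {"x": 0, "y": 0, "z": 1, "rx": 0, "ry": 0, "rz": 0, "jaw": 1}, {"x": 0, "y": 0, "z": 0, "rx": 0, "ry": 0, "rz": 0, "jaw": 1}, {"x": 0, "y": 0, "z": 0, "rx": 0, "ry": 0, "rz": 0, "jaw": 1}, {"x": 0, "y": 0, "z": 0, "rx": 0, "ry": 0, "rz": 0, "jaw": 1}])

```text
clock: 22.95
tool_pos: [0.4878, 0.3777, 0.162]
eef_rot: [0.446, 0.895, 0.001, 0.0]
contact_force: [0.9, 0.2, -1.5]
opening: 0.299
finger_force: 48.0
```

```bash
python3 -c "
from st import *
st=show()"
```

```text
22.95 [0.4878 0.3777 0.162 ] F [ 0.9  0.2 -1.5] M [ 0.017 -0.105 -0.022] q7 [-0.43  0.84 -0.55  1.66  0.57  0.81 -0.59] yaw 37.0 op 26.3
```

send_rows(motion=[{"x": -0.1, "y": -0.1, "z": 1, "rx": 0, "ry": 0, "rz": 0, "jaw": 1}, {"x": 0, "y": 0, "z": 1.2, "rx": 0, "ry": 0, "rz": 0, "jaw": 1}, {"x": 0, "y": 0, "z": 1.2, "rx": 0, "ry": 0, "rz": 0, "jaw": 1}, {"x": 0, "y": 0, "z": 1, "rx": 0, "ry": 0, "rz": 0, "jaw": 1}, {"x": 0, "y": 0, "z": 0.4, "rx": 0, "ry": 0, "rz": 0, "jaw": 1}])

```text
clock: 23.45
tool_pos: [0.4866, 0.3752, 0.1116]
eef_rot: [0.446, 0.895, -0.001, -0.0]
contact_force: [-0.1, 0.5, -1.1]
opening: 0.302
finger_force: 48.0
```

send_rows(motion=[{"x": 0, "y": 0, "z": 0.2, "rx": 0, "ry": 0, "rz": 0, "jaw": 1}, {"x": 0, "y": 0, "z": 0.2, "rx": 0, "ry": 0, "rz": 0, "jaw": 1}, {"x": 0, "y": 0, "z": 0.1, "rx": 0, "ry": 0, "rz": 0, "jaw": 1}, {"x": 0, "y": 0, "z": 0, "rx": 0, "ry": 0, "rz": 0, "jaw": 1}, {"x": 0, "y": 0, "z": 0, "rx": 0, "ry": 0, "rz": 0, "jaw": 1}])

```text
clock: 23.95
tool_pos: [0.4875, 0.3761, 0.1088]
eef_rot: [0.446, 0.895, 0.0, 0.0]
contact_force: [0.7, 0.3, -0.5]
opening: 0.297
finger_force: 48.0
```

```bash
python3 -c "
from st import *
st=show()"
```

```text
23.95 [0.4875 0.3761 0.1088] F [ 0.7  0.3 -0.5] M [ 0.034 -0.094 -0.044] q7 [-0.45  0.9  -0.51  1.69  0.63  0.71 -0.64] yaw 37.0 op 26.2
```

send_rows(motion=[{"x": 0, "y": 0, "z": 0.1, "rx": 0, "ry": 0, "rz": 0, "jaw": 1}, {"x": 0, "y": 0, "z": 0.05, "rx": 0, "ry": 0, "rz": 0, "jaw": 1}, {"x": 0, "y": 0, "z": 0, "rx": 0, "ry": 0, "rz": 0, "jaw": 1}, {"x": 0, "y": 0, "z": 0, "rx": 0, "ry": 0, "rz": 0, "jaw": 1}, {"x": 0, "y": 0, "z": 0, "rx": 0, "ry": 0, "rz": 0, "jaw": 1}])

```text
clock: 24.45
tool_pos: [0.4875, 0.3761, 0.1086]
eef_rot: [0.446, 0.895, 0.0, 0.001]
contact_force: [-0.9, -2.2, 10.4]
opening: 0.299
finger_force: 48.0
```

send_rows(motion=[{"x": 0, "y": 0, "z": -0.12, "rx": 0, "ry": 0, "rz": 0, "jaw": 1}, {"x": 0, "y": 0, "z": 0, "rx": 0, "ry": 0, "rz": 0, "jaw": 3}, {"x": 0, "y": 0, "z": 0, "rx": 0, "ry": 0, "rz": 0, "jaw": 4}, {"x": 0, "y": 0, "z": 0, "rx": 0, "ry": 0, "rz": 0, "jaw": 6}, {"x": 0, "y": 0, "z": 0, "rx": 0, "ry": 0, "rz": 0, "jaw": 6}])

```text
clock: 24.95
tool_pos: [0.4873, 0.3759, 0.1079]
eef_rot: [0.446, 0.895, -0.0, -0.0]
contact_force: [-0.2, -0.4, 0.0]
opening: 0.587
finger_force: 0.0
```

send_rows(motion=[{"x": 0, "y": 0, "z": -1.5, "rx": 0, "ry": 0, "rz": 0, "jaw": 6}, {"x": 0, "y": 0, "z": -3, "rx": 0, "ry": 0, "rz": 0, "jaw": 6}, {"x": 0, "y": 0, "z": -3.5, "rx": 0, "ry": 0, "rz": 0, "jaw": 6}, {"x": 0, "y": 0, "z": -3.5, "rx": 0, "ry": 0, "rz": 0, "jaw": 6}, {"x": 0, "y": 0, "z": -2.5, "rx": 0, "ry": 0, "rz": 0, "jaw": 6}])

```text
clock: 25.45
tool_pos: [0.4875, 0.3767, 0.2517]
eef_rot: [0.446, 0.895, 0.002, 0.0]
contact_force: [-0.4, -0.5, 0.3]
opening: 0.678
finger_force: 0.0
```

```bash
python3 -c "
from st import *
s=snapshot('scene');st=show();a=s['img'].mean(2).astype(int);b=load('scene0.npz')['img'].mean(2).astype(int)
print('handle mask rows', [(r,np.where(s['img'][r,250:282].max(1)<55)[0]+250) for r in (264,276,286)])
print('slot now');print(a[220:228,282:296])
top=load('top0.npz')
# pad target: pad at rest in head frame
plan(st,[.5052,-.0755,.24],-15,10)"
```

```text
25.5 [0.4887 0.3784 0.2554] F [-0.1 -0.3  3.3] M [ 0.061 -0.157 -0.034] q7 [-0.4   0.73 -0.62  1.58  0.48  0.99 -0.52] yaw 37.0 op 60.0
handle mask rows [(264, array([257, 258, 259, 260, 261, 262, 263, 264, 265, 266, 267, 268])), (276, array([258, 259, 260, 261, 262, 263, 264, 265, 266, 267, 268, 269])), (286, array([259, 260, 261, 262, 263, 264, 265, 266, 267, 268]))]
slot now
[[ 49  60  85  70  71  69  68  72  71  71  78  71  61  61]
 [ 82 180 239 237 234 182  91  71  81 111  88  72  76 106]
 [ 65 144 230 244 245 242 225 194 194 196 164 124 107 117]
 [ 51  84 163 232 240 227 194 187 208 216 215 187 117 117]
 [ 55  95 162 188 197 222 210 204 197 194 182 171 117 116]
 [ 54 110 176 144 175 170 198 212 215 197 160 141 129 115]
 [ 68 117 135 136 188 170 145 184 176 158 130 113 140 117]
 [ 68 101 112 121 161 215 179 169 155 125 139 180 122 117]]
[-3.724, -2.602, 0.123, 0.001, -0.001, 0.091]
[-3.944, -2.254, 0.127, 0.001, -0.001, 0.091]
[-4.132, -1.887, 0.131, 0.001, -0.001, 0.091]
[-4.286, -1.504, 0.135, 0.001, -0.001, 0.091]
[-4.405, -1.109, 0.139, 0.001, -0.001, 0.091]
[-4.487, -0.706, 0.142, 0.001, -0.001, 0.091]
[-4.532, -0.296, 0.145, 0.001, -0.001, 0.091]
[-4.54, 0.116, 0.148, 0.001, -0.001, 0.091]
[-4.511, 0.528, 0.15, 0.001, -0.001, 0.091]
[-4.445, 0.935, 0.152, 0.001, -0.001, 0.091]
```

The driver stands in its hole and the slot has swung round. Next I'll close the fingers and move over the paddle.

```bash
python3 -c "
from st import *
st=get_state();plan(st,[.5055,-.0775,.235],-40,10)"
```

```text
[-3.741, -2.612, 0.173, 0.001, -0.001, 0.134]
[-4.058, -2.087, 0.177, 0.001, -0.001, 0.134]
[-4.301, -1.524, 0.182, 0.001, -0.001, 0.134]
[-4.466, -0.934, 0.186, 0.001, -0.001, 0.134]
[-4.551, -0.327, 0.19, 0.001, -0.001, 0.134]
[-4.553, 0.286, 0.194, 0.001, -0.001, 0.134]
[-4.474, 0.893, 0.197, 0.001, -0.001, 0.134]
[-4.314, 1.485, 0.2, 0.001, -0.001, 0.134]
[-4.076, 2.05, 0.202, 0.001, -0.001, 0.134]
[-3.764, 2.577, 0.203, 0.001, -0.001, 0.134]
```

send_rows(motion=[{"x": -3.7, "y": -2.6, "z": 0.1, "rx": 0, "ry": 0, "rz": 0.13, "jaw": 4}, {"x": -4.1, "y": -2.1, "z": 0.1, "rx": 0, "ry": 0, "rz": 0.13, "jaw": 2}, {"x": -4.3, "y": -1.5, "z": 0.1, "rx": 0, "ry": 0, "rz": 0.13, "jaw": 1}, {"x": -4.5, "y": -0.9, "z": 0.1, "rx": 0, "ry": 0, "rz": 0.13, "jaw": 0}, {"x": -4.6, "y": -0.3, "z": 0.1, "rx": 0, "ry": 0, "rz": 0.13, "jaw": 0}], grip_force=15)

```text
clock: 26.0
tool_pos: [0.4985, 0.1458, 0.2441]
eef_rot: [0.71, 0.704, 0.001, 0.0]
contact_force: [1.1, -0.2, 0.3]
opening: 0.252
finger_force: 0.0
```

send_rows(motion=[{"x": -4.6, "y": 0.3, "z": 0.2, "rx": 0, "ry": 0, "rz": 0.13, "jaw": 0}, {"x": -4.5, "y": 0.9, "z": 0.2, "rx": 0, "ry": 0, "rz": 0.13, "jaw": 0}, {"x": -4.3, "y": 1.5, "z": 0.2, "rx": 0, "ry": 0, "rz": 0.13, "jaw": 0}, {"x": -4.1, "y": 2.0, "z": 0.2, "rx": 0, "ry": 0, "rz": 0.13, "jaw": 0}, {"x": -3.7, "y": 2.6, "z": 0.2, "rx": 0, "ry": 0, "rz": 0.13, "jaw": 0}])

```text
clock: 26.5
tool_pos: [0.5142, -0.0821, 0.234]
eef_rot: [0.898, 0.44, 0.001, 0.0]
contact_force: [0.5, -0.2, -0.7]
opening: 0.005
finger_force: 0.0
```

send_rows(motion=[{"x": 0, "y": 0, "z": 0, "rx": 0, "ry": 0, "rz": 0, "jaw": 0}, {"x": 0, "y": 0, "z": 0, "rx": 0, "ry": 0, "rz": 0, "jaw": 0}, {"x": 0, "y": 0, "z": 0, "rx": 0, "ry": 0, "rz": 0, "jaw": 0}, {"x": 0, "y": 0, "z": 0, "rx": 0, "ry": 0, "rz": 0, "jaw": 0}, {"x": 0, "y": 0, "z": 0, "rx": 0, "ry": 0, "rz": 0, "jaw": 0}])

```text
clock: 27.0
tool_pos: [0.5144, -0.0789, 0.2333]
eef_rot: [0.896, 0.444, 0.0, -0.0]
contact_force: [-0.5, -0.1, -1.6]
opening: 0.005
finger_force: 0.0
```

```bash
python3 -c "
from st import *
s=snapshot('scene');t=snapshot('top');st=show()
P=st['tool_pos']-[0,0,.011];u=proj(s,[P,[.5055,-.0775,.143]]);print((u-[285,150]+.5)*7)
o=np.vstack([np.zeros((0,800,3),np.uint8),np.hstack([crop(s['img'],285,150,57,80,7),crop(t['img'],300,210,57,80,7)])])
cv2.imwrite('pics/c9.png',o[:,:,::-1])
plan(st,[.5055,-.0775,.16],-40,5)"
```

```text
27.1 [ 0.5143 -0.0795  0.2332] F [ 0.6  0.3 -0.5] M [-0.037 -0.048  0.   ] q7 [ 0.25  0.59 -0.3   1.89  0.26  0.7  -0.85] yaw -37.4 op 0.3
[[293.69194648  91.39852445]
 [299.39928089 253.77880724]]Traceback (most recent call last):
  File "<string>", line 5, in <module>
    o=np.vstack([np.zeros((0,800,3),np.uint8),np.hstack([crop(s['img'],285,150,57,80,7),crop(t['img'],300,210,57,80,7)])])
    return _nx.concatenate(arrs, 0, dtype=dtype, casting=casting)
           ~~~~~~~~~~~~~~~^^^^^^^^^^^^^^^^^^^^^^^^^^^^^^^^^^^^^^^
ValueError: all the input array dimensions except for the concatenation axis must match exactly, but along dimension 1, the array at index 0 has size 800 and the array at index 1 has size 798
```

send_rows(motion=[{"x": -0.2, "y": -0.4, "z": 1.5, "rx": 0, "ry": 0, "rz": 0, "jaw": 0}, {"x": -0.2, "y": -0.4, "z": 2, "rx": 0, "ry": 0, "rz": 0, "jaw": 0}, {"x": 0, "y": 0, "z": 2, "rx": 0, "ry": 0, "rz": 0, "jaw": 0}, {"x": 0, "y": 0, "z": 1.2, "rx": 0, "ry": 0, "rz": 0, "jaw": 0}, {"x": 0, "y": 0, "z": 0.3, "rx": 0, "ry": 0, "rz": 0, "jaw": 0}])

```text
clock: 27.6
tool_pos: [0.505, -0.0784, 0.162]
eef_rot: [0.897, 0.443, -0.001, -0.001]
contact_force: [1.3, -0.7, -0.3]
opening: 0.003
finger_force: 0.0
```

send_rows(motion=[{"x": 0, "y": 0, "z": 0.2, "rx": 0, "ry": 0, "rz": 0, "jaw": 0}, {"x": 0, "y": 0, "z": 0.2, "rx": 0, "ry": 0, "rz": 0, "jaw": 0}, {"x": 0, "y": 0, "z": 0.2, "rx": 0, "ry": 0, "rz": 0, "jaw": 0}, {"x": 0, "y": 0, "z": 0, "rx": 0, "ry": 0, "rz": 0, "jaw": 0}, {"x": 0, "y": 0, "z": 0, "rx": 0, "ry": 0, "rz": 0, "jaw": 0}])

```text
clock: 28.1
tool_pos: [0.5057, -0.0788, 0.1574]
eef_rot: [0.897, 0.442, 0.0, 0.0]
contact_force: [-0.5, -0.1, -0.4]
opening: 0.005
finger_force: 0.0
```

```bash
python3 -c "
from st import *
st=show()"
```

```text
28.1 [ 0.5057 -0.0788  0.1574] F [-0.5 -0.1 -0.4] M [-0.017 -0.004 -0.062] q7 [ 0.21  0.69 -0.24  1.99  0.32  0.49 -0.91] yaw -37.5 op 0.5
```

send_rows(motion=[{"x": 0, "y": 0, "z": 0.3, "rx": 0, "ry": 0, "rz": 0, "jaw": 0}, {"x": 0, "y": 0, "z": 0.3, "rx": 0, "ry": 0, "rz": 0, "jaw": 0}, {"x": 0, "y": 0, "z": 0.3, "rx": 0, "ry": 0, "rz": 0, "jaw": 0}, {"x": 0, "y": 0, "z": 0.2, "rx": 0, "ry": 0, "rz": 0, "jaw": 0}, {"x": 0, "y": 0, "z": 0, "rx": 0, "ry": 0, "rz": 0, "jaw": 0}])

```text
clock: 28.6
tool_pos: [0.5054, -0.0807, 0.1467]
eef_rot: [0.897, 0.442, -0.001, 0.001]
contact_force: [-1.9, -3.2, 8.0]
opening: 0.006
finger_force: 3.8
```

send_rows(motion=[{"x": 0, "y": 0, "z": 0.3, "rx": 0, "ry": 0, "rz": 0, "jaw": 0}, {"x": 0, "y": 0, "z": 0.3, "rx": 0, "ry": 0, "rz": 0, "jaw": 0}, {"x": 0, "y": 0, "z": 0.3, "rx": 0, "ry": 0, "rz": 0, "jaw": 0}, {"x": 0, "y": 0, "z": 0.3, "rx": 0, "ry": 0, "rz": 0, "jaw": 0}, {"x": 0, "y": 0, "z": 0.2, "rx": 0, "ry": 0, "rz": 0, "jaw": 0}])

```text
clock: 29.1
tool_pos: [0.5049, -0.0824, 0.1329]
eef_rot: [0.897, 0.441, -0.001, 0.002]
contact_force: [-2.1, -7.2, 10.8]
opening: 0.006
finger_force: 5.2
```

send_rows(motion=[{"x": 0, "y": 0, "z": 0.2, "rx": 0, "ry": 0, "rz": 0, "jaw": 0}, {"x": 0, "y": 0, "z": 0.2, "rx": 0, "ry": 0, "rz": 0, "jaw": 0}, {"x": 0, "y": 0, "z": 0.1, "rx": 0, "ry": 0, "rz": 0, "jaw": 0}, {"x": 0, "y": 0, "z": 0, "rx": 0, "ry": 0, "rz": 0, "jaw": 0}, {"x": 0, "y": 0, "z": 0, "rx": 0, "ry": 0, "rz": 0, "jaw": 0}])

```text
clock: 29.6
tool_pos: [0.5048, -0.0828, 0.128]
eef_rot: [0.898, 0.441, -0.002, 0.002]
contact_force: [-2.6, -6.5, 11.1]
opening: 0.003
finger_force: 5.3
```

```bash
python3 -c "
from st import *
st=show()"
```

```text
29.6 [ 0.5048 -0.0828  0.128 ] F [-2.6 -6.5 11.1] M [-1.692  0.576 -0.015] q7 [ 0.19  0.74 -0.2   2.01  0.35  0.42 -0.93] yaw -37.7 op 0.3
```

send_rows(motion=[{"x": -0.07, "y": 0.03, "z": 0.15, "rx": 0, "ry": 0, "rz": 0, "jaw": 0}, {"x": -0.07, "y": 0.03, "z": 0.15, "rx": 0, "ry": 0, "rz": 0, "jaw": 0}, {"x": 0, "y": 0, "z": 0.1, "rx": 0, "ry": 0, "rz": 0, "jaw": 0}, {"x": 0, "y": 0, "z": 0, "rx": 0, "ry": 0, "rz": 0, "jaw": 0}, {"x": 0, "y": 0, "z": 0, "rx": 0, "ry": 0, "rz": 0, "jaw": 0}])

```text
clock: 30.1
tool_pos: [0.5048, -0.083, 0.1242]
eef_rot: [0.897, 0.441, -0.001, 0.002]
contact_force: [-2.9, -4.8, 11.5]
opening: 0.003
finger_force: 6.0
```

```bash
python3 -c "
from st import *
s=snapshot('scene');t=snapshot('top');st=show()
o=np.hstack([crop(s['img'],285,150,57,80,7),crop(t['img'],300,210,57,80,7)])
cv2.imwrite('pics/c9.png',o[:,:,::-1])"
```

```text
30.2 [ 0.5048 -0.083   0.1242] F [-3.6 -5.1 12.4] M [-1.045  0.519 -0.013] q7 [ 0.19  0.75 -0.2   2.01  0.35  0.41 -0.93] yaw -37.6 op 0.8
```

View pics/c9.png

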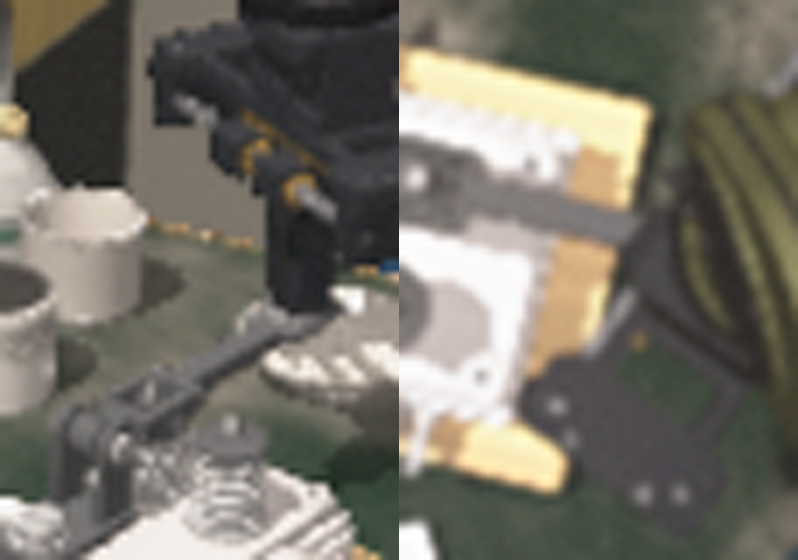

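The fingers press on the paddle and the lever looks level. The tip is at 113.2 mm with about 12 N vertical, and the reading is steady, so I'm handing in.

```bash
python3 -c "
from st import *
show();print(finish_job())"
```

```text
30.2 [ 0.5048 -0.083   0.1242] F [-3.6 -5.1 12.4] M [-1.045  0.519 -0.013] q7 [ 0.19  0.75 -0.2   2.01  0.35  0.41 -0.93] yaw -37.6 op 0.8
the job is handed in; nothing more can be done
None
```

I turned the clamp screw clockwise to its stop, stood the screwdriver back in its hole and let go, then handed the job in at 30.2 s with the fingers holding the lever level (fingertips at 113.2 mm against 113 mm for level, about 12 N); no verdict was returned.

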